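# Salt from the back of the condiment board

### The job

The salt shaker is hemmed in at the back of the condiment board: first clear the pepper mill, the spice jar and the honey jar off onto the metal tray, standing upright and let go, and only then take the salt shaker out and stand it upright in the middle of the round cork trivet. Then put the mill and the two jars back on the board, upright, each on the very disc it came from, and leave the timer, the glass and the mug where they are.

Things in the scene. Friction and masses are not known exactly. Their poses are not given: they have to be found in the camera images.
- condiment_board: Flat dark wooden board, 150 mm along x (front to back) by 210 along y, fixed. Origin on the worktop under its centre; top 14 mm up. Flush cork discs at x, y (mm, board axes): salt disc (44 across) at 30, 0, the far side from the robot; three of 68 across at 30, 60; 30, -60 and -30, 0. Salt starts on the small disc; mill and jars, in any arrangement, on the larger ones (to 3 mm).
- tray: Empty shallow rectangular bare-metal tray, 130 mm along its x by 250 mm along its y, fixed to the worktop. Origin on the worktop under its centre, z up; inner floor 4 mm above the worktop, rim 16 mm high and 4 mm thick. Three things fit in a row along its y, about 80 mm apart.
- trivet: Round cork trivet, 110 mm across, 8 mm thick, fixed to the worktop. Origin on the worktop under its centre.
- pepper_mill: Turned wooden pepper mill, the tallest thing on the board: 58 mm across at the foot, 165 mm tall. Origin at the centre of its underside, z up its axis. The head, about 48 mm across, from 120 to 154 mm above the underside, is rigid with the body and good to grip; a small knob stands above it.
- spice_jar: Slim round glass spice jar with a dark cap, 41 mm across, 105 mm tall. Origin at the centre of its underside, z up its axis.
- honey_jar: Squat round glass honey jar with a dark lid, 65 mm across, 86 mm tall, up to 0.5 kg: grip it firmly (30 N). Origin at the centre of its underside, z up its axis.
- salt_shaker: Salt shaker with a light grey domed top, 44 mm across up to 74 mm height, 34 mm above that, 90 mm tall. Origin at the centre of its underside, z up its axis. At the start it is hemmed in at the back of the condiment board.
- egg_timer: Bystander: round kitchen timer, loose, 69 mm across, 54 mm tall. Origin at the centre of its underside. Leave it alone.
- tumbler: Bystander: clear drinking glass, loose, 77 mm across, 89 mm tall. Origin at the centre of its underside. Leave it alone.
- mug: Bystander: white and green mug, loose, 90 x 122 mm with its handle, 107 mm tall. Origin at the centre of its underside. Leave it alone.

How it is judged:
On the way, in this order (a step that is already met when the one before it is completed fails the run):
1. mill, spice jar and honey jar stand upright and released on the tray, the salt shaker still on its disc (x of pepper_mill in the frame of tray between -0.055 and 0.055 m and y of pepper_mill in the frame of tray between -0.115 and 0.115 m and z of each of pepper_mill, spice_jar, honey_jar in the frame of tray below 0.01 m and angle between each of pepper_mill, spice_jar, honey_jar's own z axis and vertical below 0.12 rad and linear speed of each of pepper_mill, spice_jar, honey_jar below 0.03 m/s and contact force between the fingers and pepper_mill below 0.3 N and x of spice_jar in the frame of tray between -0.055 and 0.055 m and y of spice_jar in the frame of tray between -0.115 and 0.115 m and contact force between the fingers and spice_jar below 0.3 N and x of honey_jar in the frame of tray between -0.055 and 0.055 m and y of honey_jar in the frame of tray between -0.115 and 0.115 m and contact force between the fingers and honey_jar below 0.3 N and distance of salt_shaker from where it was at the start of the episode below 0.02 m), for 0.2 s.
2. the salt shaker stands upright and released in the middle of the trivet, the other three still on the tray (x of pepper_mill in the frame of tray between -0.055 and 0.055 m and y of pepper_mill in the frame of tray between -0.115 and 0.115 m and z of each of pepper_mill, spice_jar, honey_jar in the frame of tray below 0.01 m and angle between each of pepper_mill, spice_jar, honey_jar, salt_shaker's own z axis and vertical below 0.12 rad and linear speed of each of pepper_mill, spice_jar, honey_jar, salt_shaker below 0.03 m/s and contact force between the fingers and pepper_mill below 0.3 N and x of spice_jar in the frame of tray between -0.055 and 0.055 m and y of spice_jar in the frame of tray between -0.115 and 0.115 m and contact force between the fingers and spice_jar below 0.3 N and x of honey_jar in the frame of tray between -0.055 and 0.055 m and y of honey_jar in the frame of tray between -0.115 and 0.115 m and contact force between the fingers and honey_jar below 0.3 N and horizontal distance between salt_shaker and trivet below 0.015 m and z of salt_shaker in the frame of trivet between 0.003 and 0.013 m and contact force between the fingers and salt_shaker below 0.3 N), for 0.2 s.
At the end, for the whole second after the job is handed in: The pepper mill, spice jar and honey jar stand upright (within 0.12 rad), at rest and released, each within 15 mm of where it stood at the start; the salt shaker stands upright, at rest and released on the trivet, within 15 mm of its centre (distance of each of pepper_mill, spice_jar, honey_jar from where it was at the start of the episode below 0.015 m and angle between each of pepper_mill, spice_jar, honey_jar, salt_shaker's own z axis and vertical below 0.12 rad and linear speed of each of pepper_mill, spice_jar, honey_jar, salt_shaker below 0.03 m/s and contact force between the fingers and pepper_mill below 0.3 N and contact force between the fingers and spice_jar below 0.3 N and contact force between the fingers and honey_jar below 0.3 N and horizontal distance between salt_shaker and trivet below 0.015 m and z of salt_shaker in the frame of trivet between 0.003 and 0.013 m and contact force between the fingers and salt_shaker below 0.3 N); the robot touches nothing.
It fails at once if the timer, the glass or the mug shifted by more than 30 mm (distance of any of egg_timer, tumbler, mug from where it was at the start of the episode above 0.03 m).
It also fails if it takes over 149 s, if anything falls off the work surface, if the arm or the gripper's body presses on something with over 40 N, if the wrist force passes 120 N, or if a joint passes its speed limit or range.

### The arm

A 7-joint arm with a two-finger parallel gripper is mounted at the origin on a cart in front of the work surface, level with it; the furniture and walls round the work are solid. World frame = base frame: x ahead of the robot, y to its left, z up, the work surface at z = 0. Lengths are in m, angles in rad, forces in N, time in s.
With the tool pointing down it reaches from about 0.425 to 0.925 m from the base axis. Payload 6.8 kg.
Tool frame: the origin (TCP) lies on the centre line of the jaws, within the pads' length; the fingertips stand 22 mm ahead of it and the grasp point (between the pads) lies 3 mm ahead of it (bot.tcp_to_tips is the distance from the TCP to the fingertips, in m); z points along the fingers, y is the line along which they close (so a half turn about z gives the same grasp; the last joint's range is limited). The gripper opens to 85 mm and grips with 20 to 120 N. Pads are 22 mm wide; open, the fingers measure 114 mm over their backs; the gripper's body (76 mm by 85 mm) begins 54 mm behind the grasp point. The pads swing forward as they close: fully open they stand 13 mm farther back than shut.
Start: joints at [1.189, 0.477, 0.022, 1.555, -0.011, 1.109, -0.083], TCP at [0.183, -0.65, 0.228] pointing down, gripper open.
Joint ranges: [-2.96, 2.96], [-0.34, 2.1], [-1.41, 1.46], [0.24, 2.44], [-1.37, 4.51], [0.17, 1.92], [-2.96, 2.96]. Speed limits (rad/s): [2.39, 2.39, 3.14, 3.14, 3.14, 3.14, 3.14].

### API

Orientations are given as a unit quaternion [w, x, y, z].
In Python, from rig import bot gives the robot as it stands. The module is installed in compiled form; this text tells all that it offers.
- The arm moves only by the tool arm_command, never from a script. Its argument "motion" is a list of rows, each a list of 7 numbers: the shift along the world's x, y, z normalised to -1 to 1, where 1 is 0.03 m, then the turn, a rotation vector about the world's x, y, z normalised to -1 to 1, where 1 is 4 degrees, then the opening, from -1 (shut) to 1 (fully open). A call has 1 to 8 rows; each row shifts and turns the commanded pose from where the row before left it; what a row does not reach is not made up. A row lasts 1/12 s, in which the tool goes at most 41.7 mm and 7.16 degrees, less where a joint would pass 70% of its speed; a pose out of reach is approached as far as the arm can. A call with a number of a shift or a turn outside -1 to 1 is refused whole. A call with a gripper value outside its range is refused whole. The fingers move at their own pace and stop on an object; "grip_force" is the grip in N (left out, the last holds). Time passes only in rows, so rows that do not move let the fingers close. It gives the time, the measured TCP pose, the force, the opening and the grip force at its end, in the units of the state.
- bot.sense(): the state, without advancing time (a new reading comes with each control period).
- bot.get_image(name): name is "scene" or "side" or "wrist"; returns (picture, depth): 400x640x3 uint8, blue, green, red; 400x640 float32, m along the optical axis (not along the pixel's ray), 0 where there is no reading.
- bot.camera_model(name): a dict with "fov_y" (degrees; the focal length in pixels is half the picture's height over the tangent of half this angle, whatever the lens; pixels are square), "cx", "cy" (the principal point, pixels), "xyz" and "attitude" of the camera in the world. Camera axes: x right, y up, looking along -z (the intrinsics and any distortion apply to the point x, -y, -z); pixel columns grow to the right and rows downward; lengths in m; the calibration is good to about 2 mm. A picture is of the moment at which its call begins: read the wrist's pose just before it. camera_model takes no time and is no camera call; for the wrist camera it gives the pose at the moment of the call.
- bot.close_job(): hands the job in; it is judged then, once.
Trained networks look in the newest picture that a camera, given by its name, has taken for a name from the list of things; names that differ only in an ending like _2 or _b are one class to them, and where a whole thing is asked for, a point or a joint stands for the part that bears it (a point fixed in the world has none). Each returns a list of dicts, best first, with "p" (0 to 1); they miss things now and then, are a little off and sometimes report something else, mostly with a low value. They report only what shows in the picture. A call takes as long as a camera call.
- bot.recognise(label, camera): "extent" ([left, top, right, bottom] in pixels, round what is visible of it).
The state is a dict: "time": time; "q": joint angles; "qvel": joint speeds; "joint_efforts": joint torques, N m; "ee_pos": TCP position; "ee_rot": TCP orientation; "ft_force": force on the tool from outside, world axes, zero at the start; "moment": the same for the moment, N m; "finger_gap": finger opening in m; "finger_force": force on a finger pad.
Only numpy, scipy, OpenCV 4.12 (cv2) and the standard library are available. Lean on these libraries where they do the work, as an engineer would, in place of code of your own. Each camera call takes 0.05 s, during which the arm holds its last target. There are 200 camera calls.

## Working session

There is one attempt and no reset: what is moved stays moved. The work goes in short steps, Python scripts to look and compute and a tool call to move; the robot and the scene stay as the last step left them, time stands still between calls to the robot, and variables do not carry over. Pictures are saved under pics/ and viewed, at most 14 in all, crops included, and the job is handed in when it is done.

Besides the shell and the picture viewer there is one more tool, called after "Call:" as name(argument=value, ...) on one line, values as JSON. arm_command: Moves the arm, as the interface text tells. Its arguments: {"type":"object","properties":{"motion":{"type":"array"},"grip_force":{"type":"number"}},"required":["motion"]}

```bash
mkdir -p pics
cat > h.py <<'E'
import numpy as np, cv2
from rig import bot
from scipy.spatial.transform import Rotation as R
def cloud(name):
    m=bot.camera_model(name); im,d=bot.get_image(name)
    f=200/np.tan(np.radians(m['fov_y'])/2)
    v,u=np.mgrid[0:400,0:640]
    w,x,y,z=m['attitude']; Rm=R.from_quat([x,y,z,w]).as_matrix()
    P=np.stack([(u-m['cx'])/f*d,-(v-m['cy'])/f*d,-d],-1)@Rm.T+np.array(m['xyz'])
    P[d<=0]=np.nan
    return im,d,P
E
python3 - <<'E'
from h import *
s=bot.sense();print({k:np.round(v,3).tolist() for k,v in s.items()})
for n in ['scene','side']:
    print(bot.camera_model(n))
    im,d,P=cloud(n); cv2.imwrite(f'pics/{n}0.png',im); np.save(n+'0.npy',P)
    for l in ['condiment_board','tray','trivet','pepper_mill','spice_jar','honey_jar','salt_shaker','egg_timer','tumbler','mug']:
        for r in bot.recognise(l,n)[:2]: print(n,l,np.round(r['extent']),round(r['p'],2))
E
```

```text
{'time': 0.0, 'q': [1.189, 0.478, 0.022, 1.556, -0.011, 1.109, -0.083], 'qvel': [-0.0, 0.0, -0.001, -0.0, 0.002, 0.002, -0.0], 'joint_efforts': [0.0, -59.645, 1.608, -28.12, 0.012, 0.009, -0.0], 'ee_pos': [0.182, -0.649, 0.227], 'ee_rot': [-0.001, 0.991, 0.137, -0.0], 'ft_force': [-0.243, 0.352, 0.238], 'moment': [0.002, 0.029, 0.039], 'finger_force': 0.0, 'finger_gap': 0.085}
{'fov_y': 42.945856372180415, 'cx': 321.43926089199726, 'cy': 203.99783712715413, 'xyz': array([-0.39823293,  0.66844811,  0.72156413]), 'attitude': array([-0.39138421, -0.21819408,  0.44623851,  0.77464891])}
scene condiment_board [171. 236. 280. 299.] 0.65
scene tray [361. 170. 456. 213.] 0.94
scene tray [319. 152. 349. 188.] 0.55
scene trivet [304. 214. 348. 236.] 0.96
scene pepper_mill [224. 187. 252. 243.] 0.76
scene spice_jar [182. 224. 210. 270.] 0.75
scene honey_jar [222. 224. 250. 275.] 0.76
scene salt_shaker [207. 220. 225. 260.] 0.67
scene egg_timer [306. 211. 344. 238.] 0.63
scene egg_timer [216. 204. 229. 227.] 0.59
scene tumbler [316. 153. 346. 187.] 0.73
scene tumbler [307. 213. 346. 238.] 0.19
scene mug [268. 161. 296. 212.] 0.77
{'fov_y': 56.810177699237286, 'cx': 320.41166677231934, 'cy': 196.31684172924778, 'xyz': array([0.37392204, 0.78207824, 0.72278577]), 'attitude': array([-0.09972959, -0.05007805,  0.42306853,  0.89919921])}
side condiment_board [286. 256. 359. 332.] 0.73
side condiment_board [287. 144. 312. 183.] 0.63
side trivet [328. 199. 366. 225.] 0.8
side pepper_mill [300. 217. 324. 276.] 0.65
side spice_jar [296. 277. 317. 317.] 0.88
side honey_jar [322. 251. 354. 299.] 0.95
side salt_shaker [302. 260. 320. 280.] 0.69
side salt_shaker [251. 231. 281. 260.] 0.42
side egg_timer [255. 231. 280. 261.] 0.85
side mug [268. 175. 299. 221.] 0.59
```

Run:
```python
import cv2,numpy as np
a=cv2.imread('pics/scene0.png')[140:310,150:470]
cv2.imwrite('pics/s1.png',cv2.resize(a,None,fx=2.5,fy=2.5,interpolation=2))
a=cv2.imread('pics/side0.png')[100:350,180:480]
cv2.imwrite('pics/s2.png',cv2.resize(a,None,fx=2.4,fy=2.4,interpolation=2))
for n,pts in [('scene',[(225,250),(408,192),(326,225),(238,190),(197,226),(237,226),(216,222),(222,207),(330,157),(282,165)]),('side',[(347,212),(312,220),(306,280),(338,255),(311,266),(267,238),(283,180)])]:
    P=np.load(n+'0.npy')
    for u,v in pts: print(n,u,v,np.round(P[v,u],3))
```

```text
scene 225 250 [0.444 0.291 0.075]
scene 408 192 [ 0.485 -0.316  0.003]
scene 326 225 [ 0.475 -0.009  0.01 ]
scene 238 190 [0.515 0.213 0.166]
scene 197 226 [0.501 0.325 0.119]
scene 237 226 [0.476 0.242 0.101]
scene 216 222 [0.519 0.273 0.101]
scene 222 207 [0.652 0.194 0.049]
scene 330 157 [ 0.683 -0.18   0.077]
scene 282 165 [ 0.667 -0.001  0.108]
side 347 212 [ 0.479 -0.008  0.008]
side 312 220 [0.523 0.222 0.179]
side 306 280 [0.509 0.334 0.119]
side 338 255 [0.461 0.239 0.1  ]
side 311 266 [0.511 0.284 0.103]
side 267 238 [0.65  0.185 0.057]
side 283 180 [0.661 0.004 0.102]
```

View pics/s1.png

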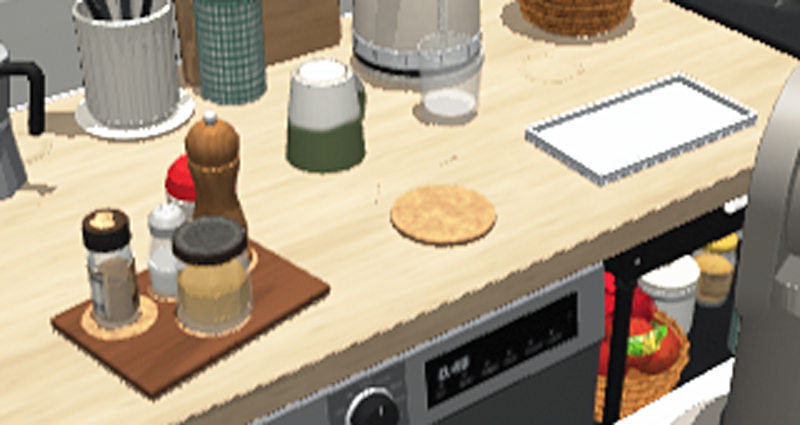

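View pics/s2.png

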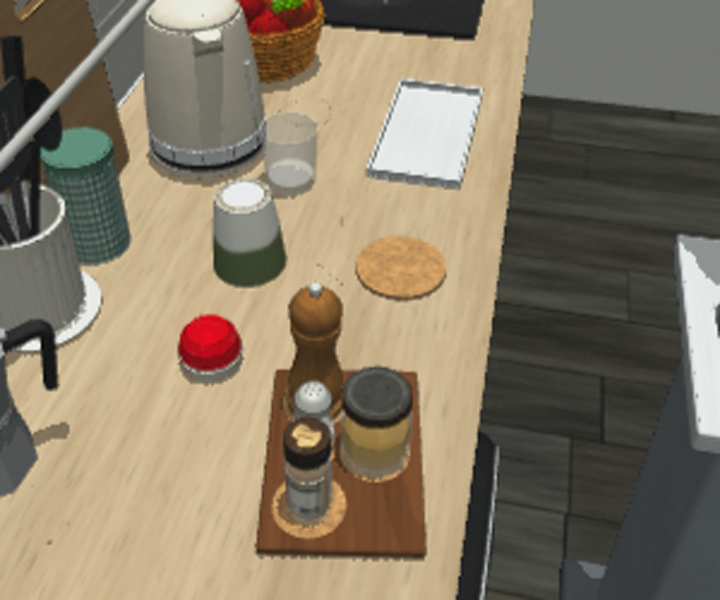

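The mill stands on the right-rear disc (scene about 238,190), the spice jar on the left-rear disc (197,226) and the honey jar on the front disc (237,226). The salt is between them at (216,222), the trivet at (326,225) and the tray at (408,192). Next I'll fit positions.

```bash
cat > fit.py <<'E'
from h import *
def hits(name,mask,z):  # rays of mask pixels onto plane z
    m=bot.camera_model(name); f=200/np.tan(np.radians(m['fov_y'])/2)
    v,u=np.nonzero(mask); w,a,b,c=m['attitude']
    D=np.stack([(u-m['cx'])/f,-(v-m['cy'])/f,-np.ones(len(u))],-1)@R.from_quat([a,b,c,w]).as_matrix().T
    C=np.array(m['xyz']); return (C+D*((z-C[2])/D[:,2])[:,None])[:,:2]
def circ(p,r,q0):
    from scipy.optimize import least_squares
    return least_squares(lambda c:np.hypot(*(p-c).T)-r,q0,loss='soft_l1',f_scale=.003).x
E
python3 - <<'E'
from fit import *
for n in ['scene','side']:
    P=np.load(n+'0.npy'); im=cv2.imread(f'pics/{n}0.png'); hsv=cv2.cvtColor(im,cv2.COLOR_BGR2HSV).astype(int)
    X,Y,Z=P[...,0],P[...,1],P[...,2]; h,s,v=hsv[...,0],hsv[...,1],hsv[...,2]
    def near(c,r): return np.hypot(X-c[0],Y-c[1])<r
    # trivet
    u0,v0=(326,225) if n=='scene' else (347,212); print(n,'trivet px hsv',hsv[v0,u0],'worktop',hsv[v0,u0+50] )
    m=near((.477,-.008),.085)&(s>85)&(Z<.03)&(Z>-.02); m=cv2.morphologyEx(m.astype(np.uint8),cv2.MORPH_OPEN,np.ones((3,3)))
    p=hits(n,m,.008); (c,r)=cv2.minEnclosingCircle(p.astype(np.float32)); print('trivet mean',p.mean(0).round(4),'enc',np.round(c,4),round(r,4))
    # board
    u0,v0=(280,258) if n=='scene' else (345,320); print('board hsv',hsv[v0,u0],P[v0,u0])
    m=(X>.35)&(X<.62)&(Y>.12)&(Y<.45)&(v<150)&(s>90)&(Z<.03)&(Z>-.01)
    p=hits(n,m,.014).astype(np.float32); rr=cv2.minAreaRect(p); print('board',rr, cv2.boxPoints(rr).round(3).tolist(),m.sum())
    # tray
    m=(X>.38)&(X<.62)&(Y>-.5)&(Y<-.15)&(s<45)&(Z<.03)&(Z>-.02)
    p=hits(n,m,.008).astype(np.float32); rr=cv2.minAreaRect(p); print('tray',rr,m.sum())
    # objects
    for o,c,r,lo,hi in [('mill',(.52,.215),.024,.136,.166),('spice',(.515,.33),.0205,.09,.112),('honey',(.458,.27),.0325,.03,.095),('salt',(.525,.275),.017,.09,.1)]:
        m=near(c,.05)&(Z>lo)&(Z<hi); p=P[m][:,:2]
        if len(p)>5: print(o,circ(p,r,c).round(4),len(p))
E
```

```text
scene trivet px hsv [ 19 106 248] worktop [ 21  60 241]
trivet mean [ 0.4739 -0.0094] enc [ 0.4742 -0.0111] 0.0585
board hsv [ 16  73 139] [ 0.43710726  0.15704458 -0.00110972]
board ((0.45137470960617065, 0.2686634659767151), (0.2115352898836136, 0.21155081689357758), 10.937643051147461) [[0.3269999921321869, 0.35199999809265137], [0.36800000071525574, 0.14499999582767487], [0.574999988079071, 0.1850000023841858], [0.5350000262260437, 0.3930000066757202]] 1482
tray ((0.5218483209609985, -0.3017401099205017), (0.31793877482414246, 0.22792164981365204), 83.84916687011719) 2303
mill [0.5271 0.218 ] 290
spice [0.5041 0.3322] 213
honey [0.4593 0.2633] 879
salt [0.5028 0.2609] 137
side trivet px hsv [ 16 134 210] worktop [34 33 54]
trivet mean [ 0.4815 -0.012 ] enc [ 0.4824 -0.0132] 0.0585
board hsv [ 12 152 106] [0.4244305  0.34070078 0.01409168]
board ((0.4901883006095886, 0.2628718912601471), (0.14960314333438873, 0.23315337300300598), 11.011932373046875) [[0.39399999380111694, 0.3630000054836273], [0.4390000104904175, 0.1340000033378601], [0.5860000252723694, 0.16300000250339508], [0.5410000085830688, 0.3919999897480011]] 2330
tray ((0.49454930424690247, -0.3209802508354187), (0.27630433440208435, 0.13358107209205627), 88.79749298095703) 1626
mill [0.527  0.2159] 306
spice [0.5061 0.3314] 201
honey [0.4606 0.262 ] 613
salt [0.5082 0.267 ] 192
```

Call:
arm_command(motion=[[0.74,0.79,0.25,0,0,0,1],[0.74,0.79,0.25,0,0,0,1],[0.74,0.79,0.25,0,0,0,1],[0.74,0.79,0.25,0,0,0,1],[0.74,0.79,0.25,0,0,0,1],[0.74,0.79,0.25,0,0,0,1],[0.74,0.79,0.25,0,0,0,1]])

```text
time: 1.68
ee_pos: [0.3388, -0.4827, 0.2815]
ee_rot: [0.0, 0.991, 0.136, 0.0]
ft_force: [0.3, -0.9, -0.0]
finger_gap: 0.0854
finger_force: 0.0
```

Call:
arm_command(motion=[[0.74,0.79,0.25,0,0,0,1],[0.74,0.79,0.25,0,0,0,1],[0.74,0.79,0.25,0,0,0,1],[0.74,0.79,0.25,0,0,0,1],[0.74,0.79,0.25,0,0,0,1],[0.74,0.79,0.25,0,0,0,1],[0,0,0,0,0,0,1],[0,0,0,0,0,0,1]])

```text
time: 2.35
ee_pos: [0.473, -0.3397, 0.3265]
ee_rot: [0.0, 0.99, 0.139, 0.001]
ft_force: [-0.4, 0.5, 0.4]
finger_gap: 0.0851
finger_force: 0.0
```

Run:
```python
from fit import *
s=bot.sense();print(np.round(s['q'],2),s['ee_rot'],s['time'])
print(bot.camera_model('wrist'))
im,d,P=cloud('wrist'); cv2.imwrite('pics/w1.png',im); np.save('w1.npy',P)
print(bot.recognise('tray','wrist'))
print(np.round(P[::80,::80],3).tolist())
```

```text
[ 0.65  0.25 -0.16  1.65  0.04  1.24 -0.81] [1.36669675e-04 9.90309477e-01 1.38876392e-01 6.84209111e-04] 2.35
{'fov_y': 71.30495309811359, 'cx': 319.89910540146576, 'cy': 200.47502272931615, 'xyz': array([ 0.54622079, -0.31802212,  0.47146484]), 'attitude': array([ 0.7893267 , -0.12054274,  0.09063868, -0.59516169])}
[{'extent': [226.8, 83.7, 394.6, 205.3], 'p': 0.75}]
[[[0.569, 0.17, -0.0], [0.601, 0.059, -0.001], [0.633, -0.052, -0.001], [0.643, -0.193, 0.089], [0.697, -0.275, -0.001], [0.73, -0.387, -0.002], [0.756, -0.494, 0.009], [0.741, -0.548, 0.098]], [[0.459, 0.162, 0.013], [0.491, 0.056, -0.0], [0.525, -0.065, 0.001], [0.56, -0.184, -0.003], [0.594, -0.305, -0.001], [0.629, -0.425, -0.0], [0.663, -0.545, -0.0], [0.692, -0.653, 0.016]], [[-0.099, 1.137, -0.901], [0.009, 0.76, -0.902], [0.399, -0.078, -0.0], [0.438, -0.21, 0.005], [0.474, -0.339, 0.002], [0.511, -0.47, -0.002], [0.548, -0.6, -0.0], [0.585, -0.718, 0.014]], [[-0.558, 1.164, -0.904], [-0.437, 0.747, -0.902], [0.109, 0.011, -0.223], [-0.089, -0.118, -0.698], [-0.08, -0.498, -0.9], [0.371, -0.523, -0.001], [0.412, -0.666, -0.001], [nan, nan, nan]], [[-1.105, 1.188, -0.9], [0.069, 0.011, 0.041], [0.464, -0.283, 0.39], [-0.713, -0.184, -0.901], [-0.582, -0.642, -0.9], [-0.449, -1.098, -0.897], [0.495, -0.391, 0.391], [-0.187, -2.011, -0.897]]]
```

View pics/w1.png

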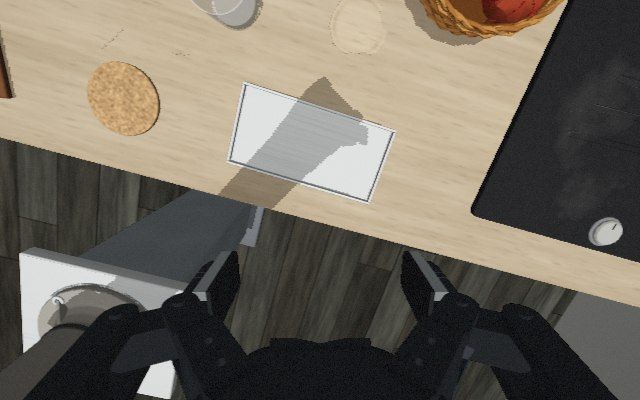

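The tray's outer corners are near (244,83), (395,131), (370,202), (229,161); the trivet is at (123,98).

Run:
```python
from fit import *
im=cv2.imread('pics/w1.png')
def ray(pts,z):
    o=[]
    for u,v in pts:
        m=np.zeros((400,640));m[v,u]=1;o.append(hits('wrist',m,z)[0])
    return np.array(o)
q=ray([(245,83),(395,131),(370,202),(229,161)],.016);print('tray',q.round(3).tolist(),q.mean(0).round(4),[np.linalg.norm(q[i]-q[i-1]).round(3) for i in range(4)])
hsv=cv2.cvtColor(im,cv2.COLOR_BGR2HSV)
m=np.zeros((400,640),np.uint8);m[50:145,70:175]=(hsv[50:145,70:175,1]>80);m=cv2.morphologyEx(m,cv2.MORPH_OPEN,np.ones((5,5)))
p=hits('wrist',m,.008).astype(np.float32);print('trivet',p.mean(0),cv2.minEnclosingCircle(p),m.sum())
```

```text
tray [[0.555, -0.201], [0.55, -0.443], [0.427, -0.443], [0.431, -0.198]] [ 0.4907 -0.3214] [np.float64(0.123), np.float64(0.242), np.float64(0.123), np.float64(0.245)]
trivet [ 0.48180604 -0.02023798] ((0.48085877299308777, -0.020419282838702202), 0.05595974251627922) 4159
```

Call:
arm_command(motion=[[0,1,0.3,0,0,0,1],[0,1,0.3,0,0,0,1],[0,1,0.3,0,0,0,1],[0,1,0,0,0,0,1],[0,1,0,0,0,0,1],[0,1,0,0,0,0,1],[0,1,0,0,0,0,1],[0,1,0,0,0,0,1]])

```text
time: 3.12
ee_pos: [0.4702, -0.1022, 0.3527]
ee_rot: [0.0, 0.991, 0.135, -0.0]
ft_force: [0.5, 0.2, -0.7]
finger_gap: 0.0856
finger_force: 0.0
```

Call:
arm_command(motion=[[0,1,0,0,0,0,1],[0,1,0,0,0,0,1],[0,1,0,0,0,0,1],[0,1,0,0,0,0,1],[0,1,0,0,0,0,1],[0,1,0,0,0,0,1],[0,0,0,0,0,0,1],[0,0,0,0,0,0,1]])

```text
time: 3.78
ee_pos: [0.471, 0.0784, 0.3527]
ee_rot: [0.0, 0.991, 0.137, -0.0]
ft_force: [-0.1, -0.7, -0.6]
finger_gap: 0.0857
finger_force: 0.0
```

Run:
```python
from fit import *
s=bot.sense();print(np.round(s['q'],2),np.round(s['ee_rot'],3),s['ee_pos'])
im,d,P=cloud('wrist'); cv2.imwrite('pics/w2.png',im); np.save('w2.npy',P)
for l in ['pepper_mill','spice_jar','honey_jar','salt_shaker','trivet','condiment_board']: print(l,[(r['extent'],r['p']) for r in bot.recognise(l,'wrist')[:1]])
```

```text
[ 0.18  0.08 -0.5   1.81  0.04  1.26 -1.63] [ 0.     0.991  0.137 -0.   ] [0.47098298 0.07835756 0.35274303]
pepper_mill [([192.5, 74.7, 269.0, 123.3], 0.74)]
spice_jar [([119.4, 73.6, 184.0, 107.9], 0.91)]
honey_jar [([168.4, 113.9, 232.9, 164.4], 0.55)]
salt_shaker [([178.3, 82.3, 201.1, 113.0], 0.68)]
trivet [([341.2, 135.0, 404.7, 198.3], 0.58)]
condiment_board [([147.9, 64.5, 280.7, 165.4], 0.64)]
```

View pics/w2.png

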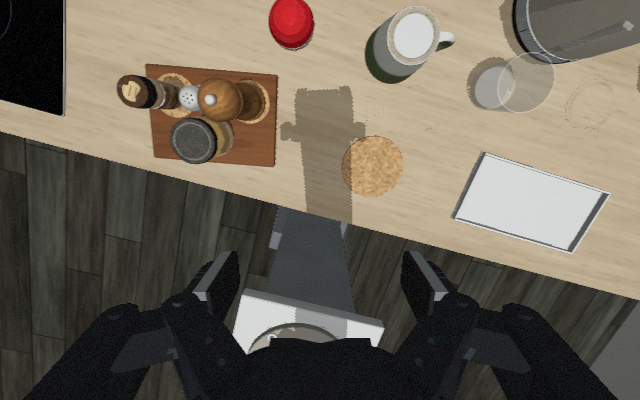

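The view shows the spice cap at (130,90), salt (189,96), mill knob (210,100), honey lid (193,141) and trivet centre (372,166). Moving over the mill and re-measuring.

Call:
arm_command(motion=[[0.37,0.92,0,0,0,0,1],[0.37,0.92,0,0,0,0,1],[0.37,0.92,0,0,0,0,1],[0.37,0.92,-0.4,0,0,0,1],[0.37,0.92,-0.4,0,0,0,1],[0,0,-0.4,0,0,0,1],[0,0,0,0,0,0,1]])

```text
time: 4.72
ee_pos: [0.5255, 0.2166, 0.3139]
ee_rot: [0.0, 0.99, 0.138, -0.002]
ft_force: [0.1, -1.0, -0.4]
finger_gap: 0.0851
finger_force: 0.0
```

Run:
```python
from fit import *
s=bot.sense();print(np.round(s['q'],2),np.round(s['ee_rot'],3),s['ee_pos'])
np.save('w2model.npy',0)
im,d,P=cloud('wrist'); cv2.imwrite('pics/w3.png',im); np.save('w3.npy',P)
for n in ['w2','w3']:
  P=np.load(n+'.npy');X,Y,Z=P[...,0],P[...,1],P[...,2]
  for o,c,r,lo,hi in [('mill',(.527,.217),.024,.136,.16),('spice',(.505,.332),.0205,.09,.112),('honey',(.46,.263),.0325,.03,.095),('salt',(.516,.275),.022,.03,.085),('salttop',(.516,.275),.017,.09,.1)]:
    m=(np.hypot(X-c[0],Y-c[1])<.038)&(Z>lo)&(Z<hi); p=P[m][:,:2]
    if len(p)>5: print(n,o,circ(p,r,c).round(4),len(p))
  for o,c,r,lo in [('spice',(.505,.332),.03,.116),('honey',(.46,.263),.042,.096),('knob',(.527,.217),.02,.17)]:
    m=(np.hypot(X-c[0],Y-c[1])<r)&(Z>lo); p=P[m]
    if len(p): print(n,o,'top',((p[:,:2].max(0)+p[:,:2].min(0))/2).round(4),np.median(p[:,2]).round(4),len(p))
```

```text
[-0.03  0.29 -0.58  1.67  0.16  1.23 -1.94] [ 0.     0.99   0.138 -0.002] [0.52553711 0.21662166 0.31394903]
w2 mill [0.5257 0.2206] 627
w2 spice [0.5048 0.3383] 277
w2 honey [0.4586 0.2635] 591
w2 salt [0.512 0.261] 90
w2 salttop [0.5024 0.2747] 359
w2 spice top [0.5049 0.337 ] 0.1185 827
w2 honey top [0.459  0.2632] 0.0987 1654
w2 knob top [0.5254 0.2194] 0.1773 111
w3 mill [0.5249 0.2192] 578
w3 spice [0.5046 0.338 ] 145
w3 honey [0.4585 0.2632] 462
w3 salt [0.5107 0.2737] 556
w3 salttop [0.5059 0.2734] 481
w3 spice top [0.5048 0.3373] 0.1185 810
w3 honey top [0.4646 0.2632] 0.0989 1837
w3 knob top [0.5334 0.2191] 0.3998 6478
```

View pics/w3.png

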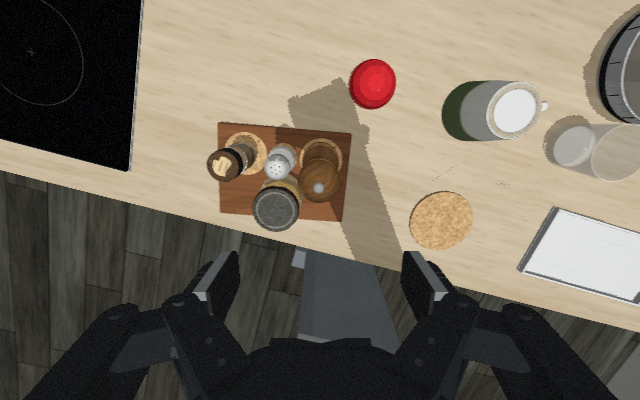

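Call:
arm_command(motion=[[0,0.07,-0.88,0,0,0,1],[0,0,-0.88,0,0,0,1],[0,0,-0.88,0,0,0,1],[0,0,-0.88,0,0,0,1],[0,0,-0.88,0,0,0,1],[0,0,-0.88,0,0,0,1],[0,0,0,0,0,0,1],[0,0,0,0,0,0,-1]], grip_force=30)

```text
time: 5.43
ee_pos: [0.5266, 0.2166, 0.1587]
ee_rot: [0.001, 0.991, 0.136, -0.001]
ft_force: [0.5, -0.7, 1.2]
finger_gap: 0.0753
finger_force: 0.0
```

Call:
arm_command(motion=[[0,0,0,0,0,0,-1],[0,0,0,0,0,0,-1],[0,0,0,0,0,0,-1],[0,0,0,0,0,0,-1],[0,0,0,0,0,0,-1],[0,0,0,0,0,0,-1],[0,0,0,0,0,0,-1],[0,0,0,0,0,0,-1]])

```text
time: 6.1
ee_pos: [0.5302, 0.2207, 0.1641]
ee_rot: [-0.001, 0.991, 0.136, 0.005]
ft_force: [-2.1, -3.0, 26.0]
finger_gap: 0.0091
finger_force: 41.8
```

The fingers slid up the round head onto the knob, so I'll open and grip lower.

Call:
arm_command(motion=[[0,0,0,0,0,0,1],[0,0,0,0,0,0,1],[0,0,0,0,0,0,1],[0,0,0,0,0,0,1],[0,0,0,0,0,0,1],[0,0,0,0,0,0,1],[0,0,0,0,0,0,1]])

```text
time: 6.68
ee_pos: [0.5264, 0.2181, 0.1583]
ee_rot: [0.0, 0.991, 0.136, -0.0]
ft_force: [-0.4, -0.4, 0.2]
finger_gap: 0.0853
finger_force: 0.0
```

Run:
```python
from fit import *
s=bot.sense();print(s['ee_pos'],np.round(s['ft_force'],1),s['finger_gap'])
for n in ['scene','side']:
  im,d,P=cloud(n); X,Y,Z=P[...,0],P[...,1],P[...,2]; cv2.imwrite(f'pics/{n}1.png',im)
  for lo,hi in [(.03,.06),(.136,.15),(.15,.166),(.168,.18)]:
    m=(np.hypot(X-.526,Y-.218)<.032)&(Z>lo)&(Z<hi); p=P[m][:,:2]
    if len(p)>5: print(n,lo,circ(p,.024,(.526,.218)).round(4),p.mean(0).round(4),len(p))
a=cv2.imread('pics/scene1.png')[150:310,160:320];b=cv2.imread('pics/side1.png')[180:340,240:400]
cv2.imwrite('pics/m1.png',cv2.resize(np.hstack([a,b]),None,fx=2.5,fy=2.5))
```

```text
[0.52641357 0.21809023 0.15833212] [-0.4 -0.4  0.2] 0.08527702339869092
scene 0.03 [0.5237 0.218 ] [0.5092 0.1991] 6
scene 0.136 [0.5234 0.2333] [0.5013 0.2257] 27
scene 0.15 [0.5278 0.2314] [0.5065 0.2298] 85
scene 0.168 [0.5389 0.227 ] [0.5178 0.2365] 51
side 0.03 [0.5275 0.2239] [0.5229 0.232 ] 59
side 0.136 [0.5239 0.2249] [0.5186 0.2439] 60
side 0.15 [0.5247 0.2227] [0.5211 0.2356] 134
```

View pics/m1.png

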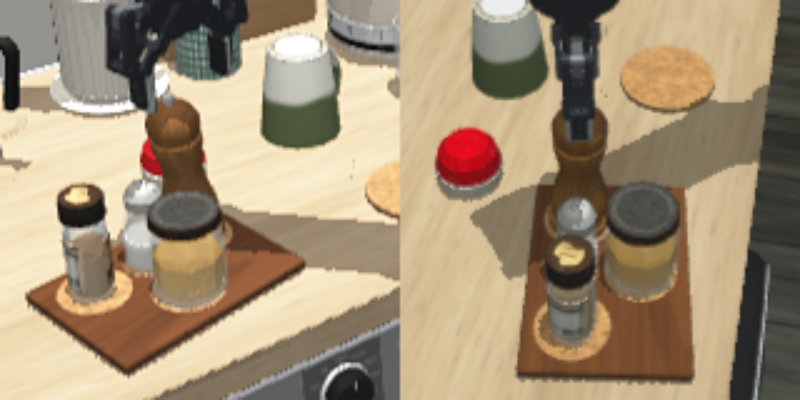

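The mill is still upright at its disc; the fingers had gripped only the top of the globe. Lowering 16 mm and gripping again.

Call:
arm_command(motion=[[0,0,-0.27,0,0,0,1],[0,0,-0.27,0,0,0,1],[0,0,0,0,0,0,-1],[0,0,0,0,0,0,-1],[0,0,0,0,0,0,-1],[0,0,0,0,0,0,-1],[0,0,0,0,0,0,-1],[0,0,0,0,0,0,-1]], grip_force=30)

```text
time: 7.45
ee_pos: [0.5268, 0.2186, 0.1426]
ee_rot: [-0.0, 0.991, 0.137, 0.0]
ft_force: [-0.7, -0.4, 1.2]
finger_gap: 0.0465
finger_force: 30.9
```

Call:
arm_command(motion=[[0,0,0,0,0,0,-1],[0,0,0,0,0,0,-1]])

```text
time: 7.62
ee_pos: [0.5268, 0.2185, 0.1426]
ee_rot: [-0.0, 0.991, 0.136, 0.0]
ft_force: [-0.6, 0.7, 1.8]
finger_gap: 0.046
finger_force: 31.0
```

Call:
arm_command(motion=[[0,0,0.5,0,0,0,-1],[0,0,0.9,0,0,0,-1],[0,0,0.9,0,0,0,-1],[0,-0.4,0.4,0,0,0,-1],[-0.06,-0.8,0,0,0,0,-1],[-0.06,-0.8,0,0,0,0,-1],[-0.06,-0.8,0,0,0,0,-1],[-0.06,-0.8,0,0,0,0,-1]], grip_force=40)

```text
time: 8.28
ee_pos: [0.5188, 0.109, 0.223]
ee_rot: [0.0, 0.991, 0.137, -0.0]
ft_force: [1.1, 0.0, -1.1]
finger_gap: 0.0457
finger_force: 41.4
```

Call:
arm_command(motion=[[-0.06,-0.8,0,0,0,0,-1],[-0.06,-0.8,0,0,0,0,-1],[-0.06,-0.8,0,0,0,0,-1],[-0.06,-0.8,0,0,0,0,-1],[-0.06,-0.8,0,0,0,0,-1],[-0.06,-0.8,0,0,0,0,-1],[-0.06,-0.8,0,0,0,0,-1],[-0.06,-0.8,0,0,0,0,-1]])

```text
time: 8.95
ee_pos: [0.5043, -0.083, 0.2229]
ee_rot: [0.0, 0.991, 0.136, -0.0]
ft_force: [-0.4, -0.6, -1.5]
finger_gap: 0.0457
finger_force: 41.4
```

Call:
arm_command(motion=[[-0.06,-0.8,0,0,0,0,-1],[-0.06,-0.8,0,0,0,0,-1],[-0.06,-0.8,0,0,0,0,-1],[-0.06,-0.8,0,0,0,0,-1],[-0.06,-0.8,0,0,0,0,-1],[-0.06,-0.8,0,0,0,0,-1],[-0.06,-0.8,0,0,0,0,-1],[-0.06,-0.8,0,0,0,0,-1]])

```text
time: 9.62
ee_pos: [0.4898, -0.2748, 0.2228]
ee_rot: [-0.0, 0.991, 0.136, -0.001]
ft_force: [0.2, 0.2, -2.1]
finger_gap: 0.0458
finger_force: 41.4
```

Call:
arm_command(motion=[[0,-0.8,0,0,0,0,-1],[0,-0.8,0,0,0,0,-1],[0,-0.8,0,0,0,0,-1],[0,-0.8,0,0,0,0,-1],[0,-0.4,0,0,0,0,-1],[0,0,0,0,0,0,-1],[0,0,0,0,0,0,-1],[0,0,0,0,0,0,-1]])

```text
time: 10.28
ee_pos: [0.491, -0.3797, 0.223]
ee_rot: [-0.001, 0.991, 0.137, -0.0]
ft_force: [0.3, 0.1, -1.3]
finger_gap: 0.0458
finger_force: 41.4
```

Run:
```python
from fit import *
s=bot.sense();print(np.round(s['q'],2),s['ee_pos'],np.round(s['ft_force'],1))
im,d,P=cloud('scene');cv2.imwrite('pics/scene2.png',cv2.resize(im[120:260,300:500],None,fx=2.5,fy=2.5))
for n in ['scene']:
  im,d,P=cloud(n);X,Y,Z=P[...,0],P[...,1],P[...,2]
  m=(X>.40)&(X<.58)&(Y>-.47)&(Y<-.17)&(Z>.011)&(Z<.022);p=P[m][:,:2].astype(np.float32);print(m.sum(),cv2.minAreaRect(p),np.percentile(p,[1,99],axis=0))
```

```text
[ 0.78  0.41 -0.3   1.68  0.13  1.07 -0.85] [ 0.49098187 -0.37973545  0.22300296] [ 0.3  0.1 -1.3]
458 ((0.4911198019981384, -0.3156241774559021), (0.2589772343635559, 0.1370290070772171), 89.24044799804688) [[ 0.42312775 -0.4421613 ]
 [ 0.55770613 -0.18846654]]
```

View pics/scene2.png

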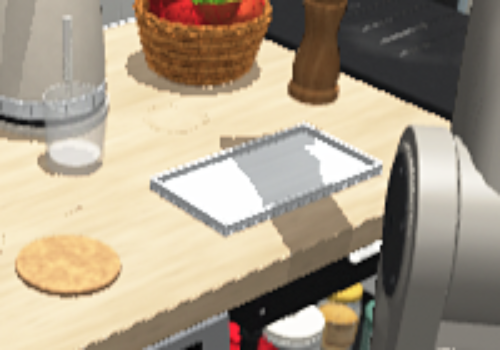

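Mill held upright over the tray (tray spans 150–382, 123–236 in the crop). Lowering.

Call:
arm_command(motion=[[0,-0.28,-0.5,0,0,0,-1],[0,-0.29,-0.9,0,0,0,-1],[0,0,-0.8,0,0,0,-1],[0,0,-0.5,0,0,0,-1],[0,0,-0.2,0,0,0,-1],[0,0,-0.09,0,0,0,-1],[0,0,0,0,0,0,-1],[0,0,0,0,0,0,-1]])

```text
time: 11.05
ee_pos: [0.4911, -0.3987, 0.1337]
ee_rot: [0.0, 0.991, 0.137, 0.0]
ft_force: [0.1, -0.5, -1.6]
finger_gap: 0.0457
finger_force: 41.4
```

Call:
arm_command(motion=[[0,0,0,0,0,0,1],[0,0,0,0,0,0,1],[0,0,0,0,0,0,1],[0,0,0,0,0,0,1],[0,0,0.5,0,0,0,1],[0,0,0.9,0,0,0,1],[0,0,0.9,0,0,0,1],[0,0.8,0.9,0,0,0,1]])

```text
time: 11.72
ee_pos: [0.4891, -0.3795, 0.2305]
ee_rot: [0.001, 0.991, 0.133, -0.0]
ft_force: [-0.3, -1.2, 0.4]
finger_gap: 0.0852
finger_force: 0.0
```

Call:
arm_command(motion=[[-0.05,0.97,0.3,0,0,0,1],[-0.05,0.97,0,0,0,0,1],[-0.05,0.97,0,0,0,0,1],[-0.05,0.97,0,0,0,0,1],[-0.05,0.97,0,0,0,0,1],[-0.05,0.97,0,0,0,0,1],[-0.05,0.97,0,0,0,0,1],[-0.05,0.97,0,0,0,0,1]])

```text
time: 12.38
ee_pos: [0.4784, -0.1407, 0.239]
ee_rot: [0.0, 0.991, 0.136, 0.0]
ft_force: [0.5, 0.0, 0.7]
finger_gap: 0.0851
finger_force: 0.0
```

Call:
arm_command(motion=[[-0.05,0.97,0,0,0,0,1],[-0.05,0.97,0,0,0,0,1],[-0.05,0.97,0,0,0,0,1],[-0.05,0.97,0,0,0,0,1],[-0.05,0.97,0,0,0,0,1],[-0.05,0.97,0,0,0,0,1],[-0.05,0.97,0,0,0,0,1],[-0.05,0.97,0,0,0,0,1]])

```text
time: 13.05
ee_pos: [0.4664, 0.0921, 0.239]
ee_rot: [0.0, 0.991, 0.136, 0.0]
ft_force: [1.0, -0.7, -1.0]
finger_gap: 0.0854
finger_force: 0.0
```

Call:
arm_command(motion=[[-0.05,0.97,0,0,0,0,1],[-0.05,0.97,0,0,0,0,1],[-0.05,0.97,0,0,0,0,1],[-0.05,0.97,0,0,0,0,1],[0,0.97,0,0,0,0,1],[0,0,0,0,0,0,1],[0,0,0,0,0,0,1],[0,0,0,0,0,0,1]])

```text
time: 13.72
ee_pos: [0.4607, 0.2356, 0.2385]
ee_rot: [0.0, 0.991, 0.136, -0.0]
ft_force: [0.3, -0.8, -0.5]
finger_gap: 0.0855
finger_force: 0.0
```

```bash
cat > look.py <<'E'
import sys
from fit import *
def look(*names):
    s=bot.sense();print(np.round(s['q'],2),np.round(s['ee_rot'],3),np.round(s['ee_pos'],4),s['time'])
    T={'mill':(.491,-.399,.024,.124,.15),'spice':(.505,.336,.0205,.085,.112),'honey':(.4588,.263,.0325,.03,.095),'salt':(.516,.275,.022,.03,.085)}
    for n in names:
        im,d,P=cloud(n);X,Y,Z=P[...,0],P[...,1],P[...,2];cv2.imwrite(f'pics/{n}_l.png',im)
        for o,(x,y,r,lo,hi) in T.items():
            m=(np.hypot(X-x,Y-y)<r+.012)&(Z>lo)&(Z<hi); p=P[m][:,:2]
            if len(p)>20: print(n,o,circ(p,r,(x,y)).round(4),len(p))
        m=(X>.42)&(X<.56)&(Y>-.44)&(Y<-.2)&(Z>.05)
        if m.sum()>20: print(n,'on tray zmax',np.nanpercentile(Z[m],99).round(3))
if __name__=='__main__': look(*sys.argv[1:])
E
python3 look.py wrist scene
```

```text
[-0.03  0.27 -0.67  1.88  0.2   1.05 -2.07] [ 0.     0.991  0.136 -0.   ] [0.4607 0.2356 0.2385] 13.7167
wrist spice [0.5048 0.3378] 242
wrist honey [0.4591 0.2632] 436
wrist salt [0.5113 0.2763] 438
scene mill [ 0.489  -0.3985] 145
scene spice [0.5049 0.3361] 203
scene honey [0.4583 0.2625] 782
scene salt [0.5172 0.2734] 205
scene on tray zmax 0.168
```

Call:
arm_command(motion=[[-0.06,0.91,0,0,0,0,1],[0,0,-0.9,0,0,0,1],[0,0,-0.9,0,0,0,1],[0,0,-0.9,0,0,0,1],[0,0,-0.9,0,0,0,1],[0,0,-0.9,0,0,0,1],[0,0,-0.9,0,0,0,1],[0,0,-0.42,0,0,0,1]])

```text
time: 14.48
ee_pos: [0.4579, 0.261, 0.0611]
ee_rot: [0.001, 0.991, 0.135, -0.002]
ft_force: [-0.0, 0.4, 0.4]
finger_gap: 0.0854
finger_force: 0.0
```

Call:
arm_command(motion=[[0,0,0,0,0,0,1],[0,0,0,0,0,0,-1],[0,0,0,0,0,0,-1],[0,0,0,0,0,0,-1],[0,0,0,0,0,0,-1],[0,0,0,0,0,0,-1],[0,0,0,0,0,0,-1]], grip_force=35)

```text
time: 15.07
ee_pos: [0.4602, 0.2639, 0.0657]
ee_rot: [-0.0, 0.991, 0.136, 0.002]
ft_force: [-0.9, -2.3, 7.2]
finger_gap: 0.0642
finger_force: 39.8
```

Call:
arm_command(motion=[[0,0,0.4,0,0,0,-1],[0,0,0.8,0,0,0,-1],[0,0,0.9,0,0,0,-1],[0,-0.3,0.9,0,0,0,-1],[0.06,-0.6,0,0,0,0,-1],[0.06,-0.8,0,0,0,0,-1],[0.06,-0.8,0,0,0,0,-1],[0.06,-0.8,0,0,0,0,-1]])

```text
time: 15.73
ee_pos: [0.4658, 0.164, 0.1551]
ee_rot: [-0.0, 0.991, 0.137, 0.001]
ft_force: [0.8, 0.4, -2.3]
finger_gap: 0.0638
finger_force: 39.9
```

Call:
arm_command(motion=[[0.06,-0.8,0,0,0,0,-1],[0.06,-0.8,0,0,0,0,-1],[0.06,-0.8,0,0,0,0,-1],[0.06,-0.8,0,0,0,0,-1],[0.06,-0.8,0,0,0,0,-1],[0.06,-0.8,0,0,0,0,-1],[0.06,-0.8,0,0,0,0,-1],[0.06,-0.8,0,0,0,0,-1]])

```text
time: 16.4
ee_pos: [0.4803, -0.0282, 0.1549]
ee_rot: [0.0, 0.991, 0.137, 0.0]
ft_force: [1.3, 0.4, -1.9]
finger_gap: 0.064
finger_force: 39.9
```

Call:
arm_command(motion=[[0.06,-0.8,0,0,0,0,-1],[0.06,-0.8,0,0,0,0,-1],[0.06,-0.8,0,0,0,0,-1],[0.06,-0.8,0,0,0,0,-1],[0.06,-0.8,0,0,0,0,-1],[0,-0.6,0,0,0,0,-1],[0,0,0,0,0,0,-1],[0,0,0,0,0,0,-1]])

```text
time: 17.07
ee_pos: [0.4892, -0.1661, 0.1546]
ee_rot: [-0.0, 0.991, 0.135, 0.0]
ft_force: [0.8, 1.0, -2.0]
finger_gap: 0.0639
finger_force: 39.8
```

Call:
arm_command(motion=[[0,-0.79,0,0,0,0,-1],[0,-0.79,0,0,0,0,-1],[0,-0.79,-0.8,0,0,0,-1],[0,0,-0.9,0,0,0,-1],[0,0,-0.8,0,0,0,-1],[0,0,-0.5,0,0,0,-1],[0,0,-0.2,0,0,0,-1],[0,0,-0.08,0,0,0,-1]])

```text
time: 17.73
ee_pos: [0.4888, -0.2345, 0.0557]
ee_rot: [-0.001, 0.991, 0.137, -0.001]
ft_force: [-8.4, 3.5, 19.4]
finger_gap: 0.064
finger_force: 41.5
```

Call:
arm_command(motion=[[0,0,0,0,0,0,-1],[0,0,0,0,0,0,1],[0,0,0,0,0,0,1],[0,0,0,0,0,0,1],[0,0,0.4,0,0,0,1],[0,0,0.9,0,0,0,1],[0,0,0.9,0,0,0,1],[0,0,0.9,0,0,0,1]])

```text
time: 18.4
ee_pos: [0.4894, -0.2363, 0.1507]
ee_rot: [-0.0, 0.991, 0.137, 0.0]
ft_force: [0.7, -0.8, -0.0]
finger_gap: 0.0851
finger_force: 0.0
```

Call:
arm_command(motion=[[0,0,0.9,0,0,0,1],[0.03,0.5,0.9,0,0,1,1],[0.03,0.8,0.9,0,0,1,1],[0.03,0.9,0.3,0,0,1,1],[0.03,0.9,0,0,0,1,1],[0.03,0.9,0,0,0,1,1],[0.03,0.9,0,0,0,1,1],[0.03,0.9,0,0,0,1,1]])

```text
time: 19.07
ee_pos: [0.4956, -0.0611, 0.24]
ee_rot: [0.001, 0.928, 0.374, 0.001]
ft_force: [-0.0, 0.2, 0.6]
finger_gap: 0.0854
finger_force: 0.0
```

Call:
arm_command(motion=[[0.03,0.9,0,0,0,1,1],[0.03,0.9,0,0,0,1,1],[0.03,0.9,0,0,0,1,1],[0.03,0.9,0,0,0,1,1],[0.03,0.9,0,0,0,1,1],[0.03,0.9,0,0,0,1,1],[0.03,0.9,0,0,0,1,1],[0.03,0.9,0,0,0,1,1]])

```text
time: 19.73
ee_pos: [0.5028, 0.1548, 0.2399]
ee_rot: [0.001, 0.789, 0.615, 0.0]
ft_force: [0.1, 0.3, -0.3]
finger_gap: 0.0851
finger_force: 0.0
```

Call:
arm_command(motion=[[0.03,0.9,0,0,0,1,1],[0.03,0.9,0,0,0,1,1],[0.03,0.9,0,0,0,1,1],[0.03,0.9,0,0,0,1,1],[0,0.9,0,0,0,1,1],[0,0,0,0,0,1,1],[0,0,0,0,0,0,1],[0,0,0,0,0,0,1]])

```text
time: 20.4
ee_pos: [0.5066, 0.2882, 0.2392]
ee_rot: [0.0, 0.646, 0.764, -0.0]
ft_force: [0.3, -0.4, -0.2]
finger_gap: 0.0854
finger_force: 0.0
```

```bash
sed -i "s/'honey':(.4588,.263,/'honey':(.490,-.236,/" look.py; python3 look.py wrist scene
```

```text
[ 0.08  0.47 -0.93  1.72  0.41  1.16 -0.81] [ 0.     0.646  0.764 -0.   ] [0.5066 0.2882 0.2392] 20.4
wrist spice [0.5047 0.3364] 30
wrist salt [0.5164 0.2722] 462
scene mill [ 0.4893 -0.3981] 148
scene spice [0.5048 0.336 ] 197
scene honey [ 0.4883 -0.2361] 646
scene salt [0.5183 0.2743] 355
scene on tray zmax 0.165
```

Call:
arm_command(motion=[[-0.05,0.8,0,0,0,0,1],[0,0.8,-0.3,0,0,0,1],[0,0,-0.9,0,0,0,1],[0,0,-0.9,0,0,0,1],[0,0,-0.9,0,0,0,1],[0,0,-0.9,0,0,0,1],[0,0,-0.9,0,0,0,1],[0,0,0,0,0,0,1]])

```text
time: 21.17
ee_pos: [0.5033, 0.3324, 0.0898]
ee_rot: [-0.0, 0.646, 0.763, -0.004]
ft_force: [-1.2, 0.4, -1.1]
finger_gap: 0.0851
finger_force: 0.0
```

Call:
arm_command(motion=[[0,0,0,0,0,0,-1],[0,0,0,0,0,0,-1],[0,0,0,0,0,0,-1],[0,0,0,0,0,0,-1],[0,0,0,0,0,0,-1],[0,0,0,0,0,0,-1],[0,0,0,0,0,0,-1],[0,0,0,0,0,0,-1]], grip_force=25)

```text
time: 21.83
ee_pos: [0.506, 0.3375, 0.0967]
ee_rot: [0.001, 0.645, 0.764, 0.002]
ft_force: [-0.5, -1.1, 7.2]
finger_gap: 0.0396
finger_force: 24.8
```

Call:
arm_command(motion=[[0,0,0.4,0,0,0,-1],[0,0,0.9,0,0,0,-1],[0,0,0.9,0,0,0,-1],[0,0,0.9,0,0,0,-1],[0,0,0.9,0,0,0,-1],[0,-0.4,0.3,0,0,0,-1],[-0.02,-0.9,0,0,0,0,-1],[-0.02,-0.9,0,0,0,0,-1]], grip_force=30)

```text
time: 22.5
ee_pos: [0.5036, 0.2713, 0.2257]
ee_rot: [0.0, 0.644, 0.765, 0.001]
ft_force: [-0.5, -0.3, -2.0]
finger_gap: 0.0395
finger_force: 30.9
```

Call:
arm_command(motion=[[-0.02,-0.9,0,0,0,0,-1],[-0.02,-0.9,0,0,0,0,-1],[-0.02,-0.9,0,0,0,0,-1],[-0.02,-0.9,0,0,0,0,-1],[-0.02,-0.9,0,0,0,0,-1],[-0.02,-0.9,0,0,0,0,-1],[-0.02,-0.9,0,0,0,0,-1],[-0.02,-0.9,0,0,0,0,-1]])

```text
time: 23.17
ee_pos: [0.4986, 0.0533, 0.2245]
ee_rot: [0.0, 0.645, 0.764, 0.0]
ft_force: [1.9, 1.2, -2.4]
finger_gap: 0.0395
finger_force: 30.9
```

Call:
arm_command(motion=[[-0.02,-0.9,0,0,0,0,-1],[-0.02,-0.9,0,0,0,0,-1],[-0.02,-0.9,0,0,0,0,-1],[-0.02,-0.9,0,0,0,0,-1],[-0.02,-0.9,0,0,0,0,-1],[-0.02,-0.9,0,0,0,0,-1],[-0.02,-0.9,0,0,0,0,-1],[-0.02,-0.9,0,0,0,0,-1]])

```text
time: 23.83
ee_pos: [0.4939, -0.1627, 0.2246]
ee_rot: [0.0, 0.645, 0.764, -0.0]
ft_force: [1.1, 0.1, -1.1]
finger_gap: 0.0392
finger_force: 30.9
```

Call:
arm_command(motion=[[-0.02,-0.9,0,0,0,0,-1],[-0.02,-0.9,0,0,0,0,-1],[-0.02,-0.9,0,0,0,0,-1],[-0.02,-0.8,0,0,0,0,-1],[-0.02,-0.5,0,0,0,0,-1],[0,0,0,0,0,0,-1],[0,0,0,0,0,0,-1],[0,0,0,0,0,0,-1]])

```text
time: 24.5
ee_pos: [0.4915, -0.2797, 0.2239]
ee_rot: [-0.0, 0.644, 0.765, 0.0]
ft_force: [0.5, 0.1, -2.0]
finger_gap: 0.0395
finger_force: 30.9
```

Call:
arm_command(motion=[[0,-0.65,0,0,0,0,-1],[0,-0.65,-0.6,0,0,0,-1],[0,0,-0.9,0,0,0,-1],[0,0,-0.9,0,0,0,-1],[0,0,-0.9,0,0,0,-1],[0,0,-0.8,0,0,0,-1],[0,0,-0.3,0,0,0,-1],[0,0,-0.12,0,0,0,-1]])

```text
time: 25.17
ee_pos: [0.4906, -0.3185, 0.0869]
ee_rot: [-0.002, 0.644, 0.765, -0.0]
ft_force: [-6.6, 1.3, 14.3]
finger_gap: 0.0394
finger_force: 32.7
```

Call:
arm_command(motion=[[0,0,0,0,0,0,-1],[0,0,0,0,0,0,1],[0,0,0,0,0,0,1],[0,0,0,0,0,0,1],[0,0,0,0,0,0,1],[0,0,0.5,0,0,0,1],[0,0,0.9,0,0,0,1],[0,0,0.9,0,0,0,1]])

```text
time: 25.83
ee_pos: [0.4908, -0.3201, 0.1583]
ee_rot: [-0.001, 0.645, 0.764, 0.0]
ft_force: [0.4, -0.1, 0.1]
finger_gap: 0.0854
finger_force: 0.0
```

Call:
arm_command(motion=[[0,0.1,0.9,0,0,0,1],[0,0.8,0.9,0,0,0,1],[0,0.9,0.5,0,0,0,1],[0,0.9,0,0,0,0,1],[0,0.9,0,0,0,0,1],[0,0,0,0,0,0,1],[0,0,0,0,0,0,1]])

```text
time: 26.42
ee_pos: [0.4917, -0.2108, 0.2276]
ee_rot: [0.001, 0.644, 0.765, -0.0]
ft_force: [-0.2, 0.1, -0.6]
finger_gap: 0.0853
finger_force: 0.0
```

```bash
sed -i "s/'spice':(.505,.336,/'spice':(.491,-.319,/" look.py; python3 look.py scene side; python3 -c "
import cv2,numpy as np
a=cv2.imread('pics/scene_l.png')[130:300,160:470]
cv2.imwrite('pics/m2.png',cv2.resize(a,None,fx=2.5,fy=2.5))"
```

```text
[ 0.99  0.37 -0.86  1.85  0.32  1.07  0.18] [ 0.001  0.644  0.765 -0.   ] [ 0.4917 -0.2108  0.2276] 26.4167
scene mill [ 0.4891 -0.3986] 142
scene spice [ 0.491 -0.321] 173
scene honey [ 0.4884 -0.2364] 648
scene salt [0.5181 0.2744] 359
scene on tray zmax 0.539
side mill [ 0.4898 -0.3986] 98
side spice [ 0.491  -0.3211] 119
side honey [ 0.4894 -0.2364] 487
side salt [0.5176 0.2718] 301
side on tray zmax 0.509
```

View pics/m2.png

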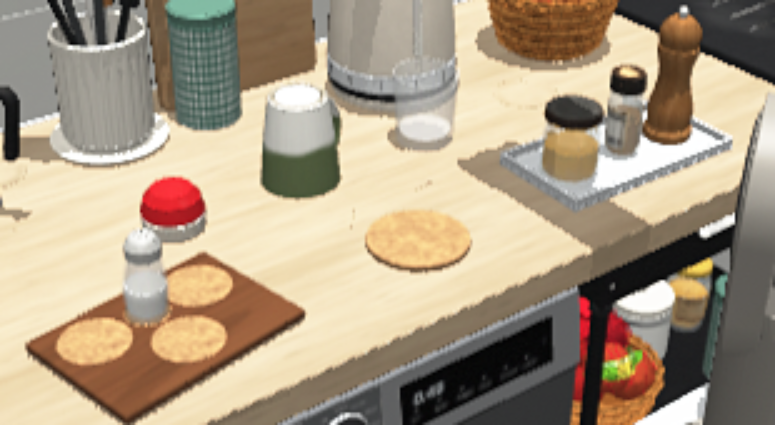

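Step 1 is done: honey (571,135), spice (626,110) and mill (675,80) stand on the tray, with the salt alone on the board at (145,275). Going for the salt.

Call:
arm_command(motion=[[0.05,0.9,0,0,0,0,1],[0.05,0.9,0,0,0,0,1],[0.05,0.9,0,0,0,0,1],[0.05,0.9,0,0,0,0,1],[0.05,0.9,0,0,0,0,1],[0.05,0.9,0,0,0,0,1],[0.05,0.9,0,0,0,0,1],[0.05,0.9,0,0,0,0,1]])

```text
time: 27.18
ee_pos: [0.5036, 0.0033, 0.2261]
ee_rot: [0.0, 0.646, 0.763, -0.0]
ft_force: [0.5, -0.3, -1.6]
finger_gap: 0.0853
finger_force: 0.0
```

Call:
arm_command(motion=[[0.05,0.9,0,0,0,0,1],[0.05,0.9,0,0,0,0,1],[0.05,0.9,0,0,0,0,1],[0.05,0.9,0,0,0,0,1],[0.05,0.9,0,0,0,0,1],[0.05,0.9,0,0,0,0,1],[0,0,0,0,0,0,1],[0,0,0,0,0,0,1]])

```text
time: 27.85
ee_pos: [0.5126, 0.1663, 0.2261]
ee_rot: [-0.0, 0.644, 0.765, 0.0]
ft_force: [-0.6, -0.2, 0.1]
finger_gap: 0.0854
finger_force: 0.0
```

```bash
python3 look.py wrist scene side
python3 - <<'E'
from fit import *
for n in ['wrist','scene','side']:
  im,d,P=cloud(n);X,Y,Z=P[...,0],P[...,1],P[...,2]
  hsv=cv2.cvtColor(im,cv2.COLOR_BGR2HSV)
  for o,(x,y),r,z in [('mill',(.526,.2185),.034,.014),('spice',(.505,.3365),.034,.014),('honey',(.459,.263),.034,.014),('trivet',(.48,-.013),.055,.008)]:
    near=(np.hypot(X-x,Y-y)<r+.014)&(abs(Z-z)<.012)
    if near.sum()<100: continue
    v=hsv[...,2 if z>.01 else 1]; t,_=cv2.threshold(v[near],0,255,cv2.THRESH_OTSU)
    m=(near&(v>t)).astype(np.uint8); m=cv2.morphologyEx(m,cv2.MORPH_OPEN,np.ones((3,3)))
    p=hits(n,m,z).astype(np.float32)
    c,rr=cv2.minEnclosingCircle(p); print(n,o,'mean',p.mean(0).round(4),'enc',np.round(c,4),round(rr,4),'area r',len(p))
E
```

```text
[ 0.33  0.41 -0.95  1.84  0.37  1.09 -0.59] [-0.     0.644  0.765  0.   ] [0.5126 0.1663 0.2261] 27.85
wrist salt [0.5167 0.2789] 278
scene mill [ 0.489  -0.3986] 146
scene spice [ 0.4906 -0.3218] 174
scene honey [ 0.4881 -0.2364] 648
scene salt [0.5182 0.2741] 362
scene on tray zmax 0.161
side mill [ 0.4897 -0.3987] 99
side spice [ 0.4915 -0.3217] 123
side honey [ 0.4919 -0.2352] 249
side salt [0.5179 0.272 ] 302
side on tray zmax 0.163
wrist mill mean [0.5227 0.225 ] enc [0.529  0.2173] 0.0343 area r 1604
wrist spice mean [0.5065 0.3338] enc [0.5063 0.3347] 0.0343 area r 2947
wrist honey mean [0.4588 0.2654] enc [0.4589 0.2643] 0.0344 area r 2741
wrist trivet mean [ 0.4809 -0.0104] enc [ 0.4817 -0.012 ] 0.0559 area r 3610
scene mill mean [0.519  0.2228] enc [0.5251 0.2188] 0.0332 area r 236
scene spice mean [0.5035 0.3351] enc [0.5049 0.335 ] 0.0348 area r 432
scene honey mean [0.4565 0.2648] enc [0.4574 0.2645] 0.0347 area r 438
scene trivet mean [ 0.4733 -0.0094] enc [ 0.474  -0.0112] 0.0584 area r 821
side mill mean [0.5145 0.2139] enc [0.53   0.2156] 0.0345 area r 105
side spice mean [0.507  0.3342] enc [0.507  0.3337] 0.0344 area r 653
side honey mean [0.4593 0.2635] enc [0.4593 0.263 ] 0.0341 area r 548
side trivet mean [ 0.4811 -0.0115] enc [ 0.4822 -0.0131] 0.057 area r 771
```

Call:
arm_command(motion=[[0.04,0.9,0,0,0,0,1],[0.04,0.9,0,0,0,0,1],[0.04,0.9,0,0,0,0,1],[0.04,0.9,0,0,0,0,1],[0,0,0,0,0,0,1],[0,0,-0.6,0,0,0,1],[0,0,-0.9,0,0,0,1],[0,0,-0.9,0,0,0,1]])

```text
time: 28.82
ee_pos: [0.518, 0.2729, 0.1538]
ee_rot: [0.001, 0.645, 0.764, 0.001]
ft_force: [-0.4, -0.5, -0.8]
finger_gap: 0.0856
finger_force: 0.0
```

Call:
arm_command(motion=[[0,0,-0.9,0,0,0,1],[0,0,-0.9,0,0,0,1],[0,0,-0.9,0,0,0,1],[0,0,-0.2,0,0,0,1],[0,0,0,0,0,0,1],[0,0,0,0,0,0,-1],[0,0,0,0,0,0,-1],[0,0,0,0,0,0,-1]], grip_force=25)

```text
time: 29.48
ee_pos: [0.5181, 0.2742, 0.0688]
ee_rot: [0.001, 0.645, 0.764, 0.001]
ft_force: [-0.0, 0.4, 0.5]
finger_gap: 0.0517
finger_force: 0.0
```

Call:
arm_command(motion=[[0,0,0,0,0,0,-1],[0,0,0,0,0,0,-1],[0,0,0,0,0,0,-1],[0,0,0,0,0,0,-1]])

```text
time: 29.82
ee_pos: [0.5179, 0.2738, 0.0683]
ee_rot: [0.001, 0.645, 0.764, 0.001]
ft_force: [-0.8, -1.2, 7.2]
finger_gap: 0.0328
finger_force: 24.6
```

Call:
arm_command(motion=[[0,0,0.4,0,0,0,-1],[0,0,0.8,0,0,0,-1],[0,0,0.8,0,0,0,-1],[-0.12,-0.5,0,0,0,0,-1],[-0.12,-0.9,0,0,0,0,-1],[-0.12,-0.9,0,0,0,0,-1],[-0.12,-0.9,0,0,0,0,-1],[-0.12,-0.9,0,0,0,0,-1]])

```text
time: 30.48
ee_pos: [0.4986, 0.1494, 0.1277]
ee_rot: [0.0, 0.645, 0.764, 0.0]
ft_force: [0.9, -0.7, -1.0]
finger_gap: 0.0328
finger_force: 25.4
```

Call:
arm_command(motion=[[-0.12,-0.9,0,0,0,0,-1],[-0.12,-0.9,0,0,0,0,-1],[-0.12,-0.9,0,0,0,0,-1],[-0.12,-0.9,0,0,0,0,-1],[-0.12,-0.9,0,0,0,0,-1],[0,0,0,0,0,0,-1],[0,0,0,0,0,0,-1]])

```text
time: 31.07
ee_pos: [0.4808, 0.0138, 0.1274]
ee_rot: [0.0, 0.646, 0.763, -0.0]
ft_force: [-0.7, 0.3, 0.1]
finger_gap: 0.0327
finger_force: 25.4
```

```bash
python3 look.py scene
python3 - <<'E'
from fit import *
s=bot.sense();x,y,z=s['ee_pos']
im,d,P=cloud('side');X,Y,Z=P[...,0],P[...,1],P[...,2]
im2,d2,P2=cloud('scene')
for n,Q in [('side',P),('scene',P2)]:
  for lo in [.03,.05,.07,.09]:
    m=(np.hypot(Q[...,0]-x,Q[...,1]-y)<.034)&(Q[...,2]>lo+z-.1)&(Q[...,2]<lo+.02+z-.1);p=Q[m]
    if len(p)>10: print(n,(lo+z-.1).round(3),circ(p[:,:2],.02,(x,y)).round(4),p[:,2].min().round(3),len(p))
cv2.imwrite('pics/m3.png',np.hstack([cv2.resize(im2[150:260,270:380],None,fx=3.5,fy=3.5),cv2.resize(im[140:250,290:400],None,fx=3.5,fy=3.5)]))
E
```

```text
[ 0.59  0.44 -0.91  2.06  0.46  0.86 -0.42] [ 0.     0.646  0.763 -0.   ] [0.4808 0.0138 0.1274] 31.0667
scene mill [ 0.4892 -0.3979] 145
scene spice [ 0.4913 -0.3213] 171
scene honey [ 0.4882 -0.2366] 643
scene on tray zmax 0.162
side 0.078 [0.4812 0.0179] 0.078 78
side 0.098 [0.4812 0.018 ] 0.098 104
side 0.118 [0.4821 0.014 ] 0.118 103
scene 0.058 [0.4822 0.0171] 0.074 12
scene 0.078 [0.48   0.0186] 0.078 108
scene 0.098 [0.4791 0.0189] 0.098 132
scene 0.118 [0.4806 0.0153] 0.118 117
```

View pics/m3.png

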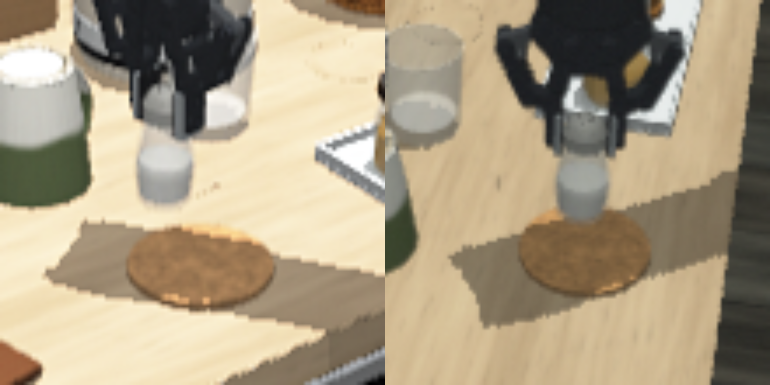

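The salt hangs upright above the trivet. Correcting the offset and setting it down.

Call:
arm_command(motion=[[0,-0.45,0,0,0,0,-1],[0.02,-0.44,-0.4,0,0,0,-1],[0,0,-0.7,0,0,0,-1],[0,0,-0.6,0,0,0,-1],[0,0,-0.3,0,0,0,-1],[0,0,-0.14,0,0,0,-1],[0,0,0,0,0,0,-1],[0,0,0,0,0,0,-1]])

```text
time: 31.88
ee_pos: [0.4819, -0.0105, 0.0628]
ee_rot: [-0.0, 0.644, 0.765, 0.0]
ft_force: [0.1, 0.1, -0.3]
finger_gap: 0.0325
finger_force: 25.8
```

Call:
arm_command(motion=[[0,0,0,0,0,0,1],[0,0,0,0,0,0,1],[0,0,0,0,0,0,1],[0,0,0,0,0,0,1],[0,0,0.4,0,0,0,1],[0,0,0.9,0,0,0,1],[0,0,0.9,0,0,0,1],[0,0,0.9,0,0,0,1]])

```text
time: 32.55
ee_pos: [0.4813, -0.0108, 0.1575]
ee_rot: [-0.0, 0.645, 0.765, 0.0]
ft_force: [0.3, -0.2, 0.3]
finger_gap: 0.0853
finger_force: 0.0
```

Call:
arm_command(motion=[[0,-0.6,0.9,0,0,0,1],[0.02,-0.9,0.6,0,0,0,1],[0.02,-0.9,0,0,0,0,1],[0.02,-0.9,0,0,0,0,1],[0.02,-0.9,0,0,0,0,1],[0.02,-0.9,0,0,0,0,1],[0.02,-0.9,0,0,0,0,1],[0.02,-0.9,0,0,0,0,1]])

```text
time: 33.22
ee_pos: [0.4856, -0.2194, 0.2019]
ee_rot: [0.0, 0.645, 0.764, 0.0]
ft_force: [0.6, -0.8, 0.2]
finger_gap: 0.0855
finger_force: 0.0
```

```bash
sed -i "s/'salt':(.516,.275,/'salt':(.481,-.012,/" look.py; python3 look.py scene side
python3 - <<'E'
from fit import *
for n in ['scene','side']:
  im,d,P=cloud(n);Q=P; m=(np.hypot(Q[...,0]-.481,Q[...,1]+.012)<.035)&(Q[...,2]>.02)
  for lo,r in [(.02,.022),(.082,.017)]:
    k=m&(Q[...,2]>lo)&(Q[...,2]<lo+.016); print(n,lo,circ(Q[k][:,:2],r,(.481,-.012)).round(4),k.sum())
  hsv=cv2.cvtColor(im,cv2.COLOR_BGR2HSV)
  near=(np.hypot(Q[...,0]-.481,Q[...,1]+.012)<.07)&(abs(Q[...,2]-.008)<.012);v=hsv[...,1];t,_=cv2.threshold(v[near],0,255,cv2.THRESH_OTSU)
  p=hits(n,cv2.morphologyEx((near&(v>t)).astype(np.uint8),cv2.MORPH_OPEN,np.ones((3,3))),.008).astype(np.float32);print('trivet',cv2.minEnclosingCircle(p))
E
```

```text
[ 1.03  0.41 -0.9   1.88  0.37  1.03  0.14] [0.    0.645 0.764 0.   ] [ 0.4856 -0.2194  0.2019] 33.2167
scene mill [ 0.4892 -0.3982] 147
scene spice [ 0.4906 -0.3209] 171
scene honey [ 0.4885 -0.2362] 646
scene salt [ 0.4828 -0.0114] 293
scene on tray zmax 0.518
side mill [ 0.4893 -0.3988] 103
side spice [ 0.4912 -0.3221] 124
side honey [ 0.4895 -0.2365] 481
side salt [ 0.482  -0.0134] 231
side on tray zmax 0.488
scene 0.02 [ 0.4816 -0.0098] 79
scene 0.082 [ 0.4821 -0.0119] 102
trivet ((0.47464409470558167, -0.010030875913798809), 0.05809234455227852)
side 0.02 [ 0.4819 -0.0102] 56
side 0.082 [ 0.4817 -0.0138] 95
trivet ((0.48104745149612427, -0.013296214863657951), 0.05629067122936249)
```

The salt stands near (0.482,-0.012), within a few mm of the trivet centre. Now bringing the spice jar back.

Call:
arm_command(motion=[[0.04,-0.9,0,0,0,0,1],[0.04,-0.9,0,0,0,0,1],[0.04,-0.9,0,0,0,0,1],[0.05,-0.65,0,0,0,0,1],[0,0,0,0,0,0,1],[0,0,0,0,0,0,1]])

```text
time: 33.92
ee_pos: [0.4912, -0.318, 0.2011]
ee_rot: [-0.0, 0.645, 0.764, 0.0]
ft_force: [-0.4, 1.2, 0.3]
finger_gap: 0.0854
finger_force: 0.0
```

Call:
arm_command(motion=[[0,0,-0.8,0,0,0,1],[0,0,-0.9,0,0,0,1],[0,0,-0.9,0,0,0,1],[0,0,-0.9,0,0,0,1],[0,0,-0.3,0,0,0,1],[0,0,0,0,0,0,1]])

```text
time: 34.42
ee_pos: [0.4899, -0.316, 0.0852]
ee_rot: [-0.002, 0.644, 0.765, 0.0]
ft_force: [-0.8, 0.3, -0.1]
finger_gap: 0.0853
finger_force: 0.0
```

Call:
arm_command(motion=[[0,0,0,0,0,0,-1],[0,0,0,0,0,0,-1],[0,0,0,0,0,0,-1],[0,0,0,0,0,0,-1],[0,0,0,0,0,0,-1],[0,0,0,0,0,0,-1],[0,0,0,0,0,0,-1],[0,0,0,0,0,0,-1]], grip_force=25)

```text
time: 35.08
ee_pos: [0.4919, -0.3192, 0.0885]
ee_rot: [0.001, 0.645, 0.764, 0.0]
ft_force: [-1.4, -0.0, 6.5]
finger_gap: 0.0396
finger_force: 24.7
```

Call:
arm_command(motion=[[0,0,0.4,0,0,0,-1],[0,0,0.9,0,0,0,-1],[0,0,0.9,0,0,0,-1],[0,0,0.9,0,0,0,-1],[0,0,0.9,0,0,0,-1],[0,0.4,0.3,0,0,0,-1],[0.02,0.9,0,0,0,0,-1],[0.02,0.9,0,0,0,0,-1]], grip_force=30)

```text
time: 35.75
ee_pos: [0.492, -0.2522, 0.2167]
ee_rot: [0.001, 0.646, 0.763, 0.0]
ft_force: [0.5, 0.5, -1.7]
finger_gap: 0.0394
finger_force: 30.8
```

Call:
arm_command(motion=[[0.02,0.9,0,0,0,0,-1],[0.02,0.9,0,0,0,0,-1],[0.02,0.9,0,0,0,0,-1],[0.02,0.9,0,0,0,0,-1],[0.02,0.9,0,0,0,0,-1],[0.02,0.9,0,0,0,0,-1],[0.02,0.9,0,0,0,0,-1],[0.02,0.9,0,0,0,0,-1]])

```text
time: 36.42
ee_pos: [0.4959, -0.0347, 0.2158]
ee_rot: [-0.0, 0.645, 0.764, -0.0]
ft_force: [0.1, 0.1, -0.7]
finger_gap: 0.0394
finger_force: 30.8
```

Call:
arm_command(motion=[[0.02,0.9,0,0,0,0,-1],[0.02,0.9,0,0,0,0,-1],[0.02,0.9,0,0,0,0,-1],[0.02,0.9,0,0,0,0,-1],[0.02,0.9,0,0,0,0,-1],[0.02,0.9,0,0,0,0,-1],[0.02,0.9,0,0,0,0,-1],[0.02,0.9,0,0,0,0,-1]])

```text
time: 37.08
ee_pos: [0.5006, 0.1809, 0.2157]
ee_rot: [-0.0, 0.645, 0.764, -0.0]
ft_force: [0.1, 0.5, -1.0]
finger_gap: 0.0394
finger_force: 30.8
```

Call:
arm_command(motion=[[0.02,0.9,0,0,0,0,-1],[0.02,0.9,0,0,0,0,-1],[0.02,0.9,0,0,0,0,-1],[0.02,0.9,0,0,0,0,-1],[0.02,0.8,0,0,0,0,-1],[0,0,0,0,0,0,-1],[0,0,0,0,0,0,-1],[0,0,0,0,0,0,-1]])

```text
time: 37.75
ee_pos: [0.5041, 0.3108, 0.2155]
ee_rot: [0.0, 0.645, 0.764, -0.001]
ft_force: [0.1, -0.4, -1.5]
finger_gap: 0.0396
finger_force: 30.8
```

Call:
arm_command(motion=[[0.05,0.5,0,0,0,0,-1],[0,0.4,-0.5,0,0,0,-1],[0,0,-0.9,0,0,0,-1],[0,0,-0.9,0,0,0,-1],[0,0,-0.8,0,0,0,-1],[0,0,-0.45,0,0,0,-1],[0,0,-0.2,0,0,0,-1],[0,0,-0.12,0,0,0,-1]])

```text
time: 38.42
ee_pos: [0.5064, 0.3374, 0.0993]
ee_rot: [0.0, 0.645, 0.764, -0.0]
ft_force: [0.3, -0.5, 0.1]
finger_gap: 0.0396
finger_force: 30.8
```

Call:
arm_command(motion=[[0,0,0,0,0,0,-1],[0,0,0,0,0,0,1],[0,0,0,0,0,0,1],[0,0,0,0,0,0,1],[0,0,0,0,0,0,1],[0,0,0.5,0,0,0,1],[0,0,0.9,0,0,0,1],[0,0,0.9,0,0,0,1]])

```text
time: 39.08
ee_pos: [0.5057, 0.3382, 0.17]
ee_rot: [-0.0, 0.645, 0.764, -0.001]
ft_force: [0.5, 0.2, -0.5]
finger_gap: 0.0852
finger_force: 0.0
```

Call:
arm_command(motion=[[0,-0.2,0.9,0,0,0,1],[-0.03,-0.9,0.4,0,0,0,1],[-0.03,-0.9,0,0,0,0,1],[-0.03,-0.9,0,0,0,0,1],[-0.03,-0.9,0,0,0,0,1],[-0.03,-0.9,0,0,0,0,1],[-0.03,-0.9,0,0,0,0,1],[-0.03,-0.9,0,0,0,0,1]])

```text
time: 39.75
ee_pos: [0.4998, 0.1424, 0.209]
ee_rot: [0.001, 0.645, 0.764, 0.0]
ft_force: [-0.5, -0.7, -0.4]
finger_gap: 0.0856
finger_force: 0.0
```

Call:
arm_command(motion=[[-0.03,-0.9,0,0,0,0,1],[-0.03,-0.9,0,0,0,0,1],[-0.03,-0.9,0,0,0,0,1],[-0.03,-0.9,0,0,0,0,1],[-0.03,-0.9,0,0,0,0,1],[-0.03,-0.9,0,0,0,0,1],[-0.03,-0.9,0,0,0,0,1],[-0.03,-0.9,0,0,0,0,1]])

```text
time: 40.42
ee_pos: [0.4928, -0.0737, 0.2091]
ee_rot: [0.001, 0.645, 0.764, 0.0]
ft_force: [0.5, -1.1, -0.7]
finger_gap: 0.085
finger_force: 0.0
```

Call:
arm_command(motion=[[-0.03,-0.9,0,0,0,0,1],[-0.03,-0.9,0,0,0,0,1],[-0.03,-0.9,0,0,0,0,1],[0,-0.9,0,0,0,0,1],[0,-0.9,0,0,0,0,1],[0,-0.9,0,0,0,0,1],[0,0,0,0,0,0,1],[0,0,0,0,0,0,1]])

```text
time: 41.08
ee_pos: [0.49, -0.2361, 0.2085]
ee_rot: [0.0, 0.646, 0.763, 0.0]
ft_force: [-0.3, 1.3, -1.1]
finger_gap: 0.0855
finger_force: 0.0
```

```bash
sed -i "s/'spice':(.491,-.319,/'spice':(.505,.336,/" look.py; python3 look.py scene side wrist
```

```text
[ 1.05  0.42 -0.91  1.85  0.38  1.06  0.16] [0.    0.646 0.763 0.   ] [ 0.49   -0.2361  0.2085] 41.0833
scene mill [ 0.4895 -0.3982] 145
scene spice [0.5053 0.3363] 199
scene honey [ 0.4883 -0.2361] 649
scene salt [ 0.4815 -0.0109] 297
scene on tray zmax 0.527
side mill [ 0.4899 -0.3985] 101
side spice [0.5063 0.3357] 157
side honey [ 0.4893 -0.2365] 485
side salt [ 0.4811 -0.0127] 228
side on tray zmax 0.496
wrist mill [ 0.4892 -0.3988] 29
wrist honey [ 0.4889 -0.2367] 3583
wrist on tray zmax 0.31
```

Call:
arm_command(motion=[[-0.02,0,-0.8,0,0,0,1],[0,0,-0.9,0,0,0,1],[0,0,-0.9,0,0,0,1],[0,0,-0.9,0,0,0,1],[0,0,-0.9,0,0,0,1],[0,0,-0.6,0,0,0,1],[0,0,0,0,0,0,1],[0,0,0,0,0,0,1]])

```text
time: 41.9
ee_pos: [0.4895, -0.2332, 0.0578]
ee_rot: [-0.001, 0.644, 0.765, 0.0]
ft_force: [0.3, 1.0, 1.2]
finger_gap: 0.0856
finger_force: 0.0
```

Call:
arm_command(motion=[[0,0,0,0,0,0,-1],[0,0,0,0,0,0,-1],[0,0,0,0,0,0,-1],[0,0,0,0,0,0,-1],[0,0,0,0,0,0,-1],[0,0,0,0,0,0,-1]], grip_force=35)

```text
time: 42.4
ee_pos: [0.4906, -0.2349, 0.0598]
ee_rot: [0.001, 0.645, 0.764, 0.0]
ft_force: [-1.1, 0.1, 3.7]
finger_gap: 0.0635
finger_force: 37.3
```

Call:
arm_command(motion=[[0,0,0.4,0,0,0,-1],[0,0,0.9,0,0,0,-1],[0,0,0.9,0,0,0,-1],[0,0,0.9,0,0,0,-1],[0,0,0.9,0,0,0,-1],[0,0.4,0.4,0,0,0,-1],[-0.06,0.9,0,0,0,0,-1],[-0.06,0.9,0,0,0,0,-1]], grip_force=40)

```text
time: 43.07
ee_pos: [0.486, -0.168, 0.1911]
ee_rot: [0.001, 0.646, 0.763, 0.0]
ft_force: [0.2, 0.4, -2.4]
finger_gap: 0.0634
finger_force: 45.2
```

Call:
arm_command(motion=[[-0.06,0.9,0,0,0,0,-1],[-0.06,0.9,0,0,0,0,-1],[-0.06,0.9,0,0,0,0,-1],[-0.06,0.9,0,0,0,0,-1],[-0.06,0.9,0,0,0,0,-1],[-0.06,0.9,0,0,0,0,-1],[-0.06,0.9,0,0,0,0,-1],[-0.06,0.9,0,0,0,0,-1]])

```text
time: 43.73
ee_pos: [0.4703, 0.0494, 0.19]
ee_rot: [0.0, 0.645, 0.765, -0.0]
ft_force: [0.9, 0.2, -1.6]
finger_gap: 0.0638
finger_force: 45.2
```

Call:
arm_command(motion=[[-0.06,0.9,0,0,0,0,-1],[-0.06,0.9,0,0,0,0,-1],[-0.06,0.9,0,0,0,0,-1],[-0.06,0.9,0,0,0,0,-1],[-0.06,0.9,0,0,0,0,-1],[-0.06,0.8,0,0,0,0,-1],[0,0,0,0,0,0,-1],[0,0,0,0,0,0,-1]])

```text
time: 44.4
ee_pos: [0.4592, 0.2085, 0.19]
ee_rot: [-0.0, 0.643, 0.766, 0.0]
ft_force: [0.4, -1.0, -2.9]
finger_gap: 0.0636
finger_force: 45.2
```

Call:
arm_command(motion=[[0.03,0.7,0,0,0,0,-1],[0,0.7,0,0,0,0,-1],[0,0.47,-0.5,0,0,0,-1],[0,0,-0.9,0,0,0,-1],[0,0,-0.9,0,0,0,-1],[0,0,-0.9,0,0,0,-1],[0,0,-0.5,0,0,0,-1],[0,0,-0.2,0,0,0,-1]])

```text
time: 45.07
ee_pos: [0.4603, 0.2604, 0.0705]
ee_rot: [-0.0, 0.645, 0.764, -0.002]
ft_force: [-0.9, -0.5, -2.7]
finger_gap: 0.0638
finger_force: 45.1
```

Call:
arm_command(motion=[[0,0,-0.08,0,0,0,-1],[0,0,0,0,0,0,-1],[0,0,0,0,0,0,-1]])

```text
time: 45.32
ee_pos: [0.4624, 0.2629, 0.0716]
ee_rot: [0.0, 0.645, 0.764, 0.001]
ft_force: [0.2, 0.7, -2.6]
finger_gap: 0.0635
finger_force: 45.1
```

Call:
arm_command(motion=[[-0.07,0.05,-0.04,0,0,0,-1],[0,0,0,0,0,0,-1],[0,0,0,0,0,0,1],[0,0,0,0,0,0,1],[0,0,0,0,0,0,1],[0,0,0,0,0,0,1],[0,0,0.5,0,0,0,1],[0,0,0.9,0,0,0,1]])

```text
time: 45.98
ee_pos: [0.4579, 0.2627, 0.1101]
ee_rot: [-0.001, 0.645, 0.764, -0.002]
ft_force: [1.2, -0.7, -0.6]
finger_gap: 0.0855
finger_force: 0.0
```

Call:
arm_command(motion=[[0,0,0.9,0,0,0,1],[0,0,0.9,0,0,0,1],[0,-0.3,0.9,0,0,0,1],[0.05,-0.9,0.6,0,0,0,1],[0.05,-0.9,0,0,0,0,1],[0.05,-0.9,0,0,0,0,1],[0.05,-0.9,0,0,0,0,1],[0.05,-0.9,0,0,0,0,1]])

```text
time: 46.65
ee_pos: [0.4669, 0.1189, 0.2113]
ee_rot: [0.001, 0.645, 0.764, 0.0]
ft_force: [1.2, -0.2, -0.2]
finger_gap: 0.0854
finger_force: 0.0
```

```bash
sed -i "s/'honey':(.490,-.236,/'honey':(.459,.263,/" look.py; python3 look.py scene side
```

```text
[ 0.5   0.34 -1.03  1.97  0.34  1.02 -0.53] [0.001 0.645 0.764 0.   ] [0.4669 0.1189 0.2113] 46.65
scene mill [ 0.489  -0.3991] 146
scene spice [0.5056 0.3366] 201
scene honey [0.4572 0.2629] 738
scene salt [ 0.4817 -0.0112] 296
scene on tray zmax 0.168
side spice [0.5064 0.3355] 159
side honey [0.4588 0.2625] 552
side salt [ 0.4805 -0.0126] 223
side on tray zmax 0.152
```

Call:
arm_command(motion=[[0.04,-0.9,0.6,0,0,0,1],[0.04,-0.9,0,0,0,0,1],[0.04,-0.9,0,0,0,0,1],[0.04,-0.9,0,0,0,0,1],[0.04,-0.9,0,0,0,0,1],[0.04,-0.9,0,0,0,0,1],[0.04,-0.9,0,0,0,0,1],[0.04,-0.9,0,0,0,0,1]])

```text
time: 47.42
ee_pos: [0.4767, -0.0964, 0.2292]
ee_rot: [0.0, 0.644, 0.765, 0.0]
ft_force: [0.2, 1.0, 0.3]
finger_gap: 0.0854
finger_force: 0.0
```

Call:
arm_command(motion=[[0.04,-0.9,0,0,0,0,1],[0.04,-0.9,0,0,0,0,1],[0.04,-0.9,0,0,0,0,1],[0.04,-0.9,0,0,0,0,1],[0.04,-0.9,0,0,0,0,1],[0.04,-0.9,0,0,0,0,1],[0.04,-0.9,0,0,0,0,1],[0.04,-0.9,0,0,0,0,1]])

```text
time: 48.08
ee_pos: [0.4866, -0.3125, 0.2292]
ee_rot: [0.0, 0.644, 0.765, 0.0]
ft_force: [-0.1, 0.4, 0.1]
finger_gap: 0.0853
finger_force: 0.0
```

Call:
arm_command(motion=[[0.04,-0.9,0,0,0,0,1],[0.04,-0.9,0,0,0,0,1],[0,0,0,0,0,0,1],[0,0,0,0,0,0,1]])

```text
time: 48.42
ee_pos: [0.4887, -0.367, 0.2285]
ee_rot: [0.0, 0.646, 0.764, 0.001]
ft_force: [0.6, 0.4, 0.1]
finger_gap: 0.0855
finger_force: 0.0
```

Call:
arm_command(motion=[[0.02,-0.53,0,0,0,0,1],[0,-0.53,0,0,0,0,1],[0,0,-0.7,0,0,0,1],[0,0,-0.9,0,0,0,1],[0,0,-0.9,0,0,0,1],[0,0,-0.68,0,0,0,1],[0,0,0,0,0,0,1],[0,0,0,0,0,0,1]])

```text
time: 49.08
ee_pos: [0.4889, -0.3978, 0.1324]
ee_rot: [-0.001, 0.645, 0.764, 0.0]
ft_force: [0.3, -0.4, 0.1]
finger_gap: 0.0854
finger_force: 0.0
```

Call:
arm_command(motion=[[0,0,0,0,0,0,-1],[0,0,0,0,0,0,-1],[0,0,0,0,0,0,-1],[0,0,0,0,0,0,-1],[0,0,0,0,0,0,-1],[0,0,0,0,0,0,-1],[0,0,0,0,0,0,-1]], grip_force=30)

```text
time: 49.67
ee_pos: [0.4901, -0.3986, 0.1349]
ee_rot: [0.002, 0.645, 0.764, -0.0]
ft_force: [-1.5, -1.1, 6.6]
finger_gap: 0.0457
finger_force: 29.6
```

Call:
arm_command(motion=[[0,0,0.4,0,0,0,-1],[0,0,0.9,0,0,0,-1],[0,0,0.9,0,0,0,-1],[0,0,0.9,0,0,0,-1],[0,0,0.9,0,0,0,-1],[0,0.4,0.2,0,0,0,-1],[0.06,0.9,0,0,0,0,-1],[0.06,0.9,0,0,0,0,-1]], grip_force=40)

```text
time: 50.33
ee_pos: [0.4924, -0.3315, 0.2594]
ee_rot: [0.001, 0.646, 0.764, 0.0]
ft_force: [0.7, 1.0, -2.1]
finger_gap: 0.0444
finger_force: 37.8
```

Call:
arm_command(motion=[[0.06,0.9,0,0,0,0,-1],[0.06,0.9,0,0,0,0,-1],[0.06,0.9,0,0,0,0,-1],[0.06,0.9,0,0,0,0,-1],[0.06,0.9,0,0,0,0,-1],[0.06,0.9,0,0,0,0,-1],[0.06,0.9,0,0,0,0,-1],[0.06,0.9,0,0,0,0,-1]])

```text
time: 51.0
ee_pos: [0.5063, -0.1139, 0.2586]
ee_rot: [-0.0, 0.645, 0.764, -0.0]
ft_force: [0.2, -0.1, -1.6]
finger_gap: 0.044
finger_force: 37.7
```

Call:
arm_command(motion=[[0.06,0.9,0,0,0,0,-1],[0.06,0.9,0,0,0,0,-1],[0.06,0.9,0,0,0,0,-1],[0.06,0.9,0,0,0,0,-1],[0.06,0.9,0,0,0,0,-1],[0.06,0.9,0,0,0,0,-1],[0.06,0.9,0,0,0,0,-1],[0.06,0.9,0,0,0,0,-1]])

```text
time: 51.67
ee_pos: [0.5205, 0.1017, 0.2587]
ee_rot: [0.0, 0.645, 0.764, -0.0]
ft_force: [0.5, -0.5, -1.4]
finger_gap: 0.0441
finger_force: 37.7
```

Call:
arm_command(motion=[[0.06,0.9,0,0,0,0,-1],[0.06,0.6,0,0,0,0,-1],[0,0.3,0,0,0,0,-1],[0,0,0,0,0,0,-1],[0,0,0,0,0,0,-1],[0,0,0,0,0,0,-1]])

```text
time: 52.17
ee_pos: [0.5251, 0.1523, 0.2584]
ee_rot: [0.0, 0.646, 0.764, -0.001]
ft_force: [0.1, 0.0, -1.2]
finger_gap: 0.0438
finger_force: 37.7
```

Run:
```python
from fit import *
s=bot.sense();x,y,z=s['ee_pos'];print(x,y,z,s['finger_gap'])
a=[]
for n in ['scene','side']:
  im,d,P=cloud(n);X,Y,Z=P[...,0],P[...,1],P[...,2]
  for lo in [.115,.13,.15,.17,.19,.21]:
    m=(np.hypot(X-x,Y-y)<.036)&(Z>lo)&(Z<lo+.018);p=P[m]
    if len(p)>10: print(n,lo,circ(p[:,:2],.026,(x,y)).round(4),p[:,2].min().round(4),len(p))
  u,v=(240,190) if n=='scene' else (320,210)
  a.append(cv2.resize(im[v-70:v+90,u-60:u+90],None,fx=2.5,fy=2.5))
cv2.imwrite('pics/m4.png',np.hstack(a))
```

```text
0.5250933245410546 0.15228776025862875 0.25836703953202267 0.043828876823848575
scene 0.115 [0.5272 0.1554] 0.1248 53
scene 0.13 [0.5278 0.1552] 0.13 183
scene 0.15 [0.5277 0.1545] 0.15 158
scene 0.17 [0.5302 0.1526] 0.1701 174
scene 0.19 [0.5329 0.1502] 0.19 132
scene 0.21 [0.5314 0.1501] 0.2106 106
side 0.115 [0.5304 0.1573] 0.1268 38
side 0.13 [0.5307 0.1562] 0.1302 173
side 0.15 [0.5296 0.1545] 0.1503 124
side 0.17 [0.5297 0.1512] 0.17 171
side 0.19 [0.5296 0.1461] 0.1901 128
side 0.21 [0.5279 0.1466] 0.2104 88
```

View pics/m4.png

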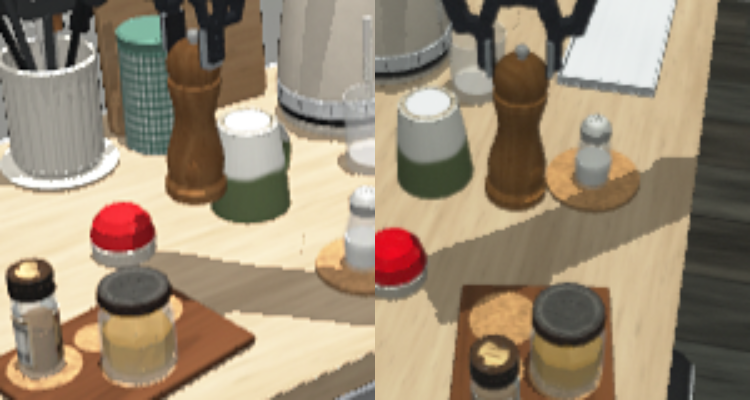

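The mill is held upright, with its base near z=0.125. Lowering it onto its disc.

Call:
arm_command(motion=[[0,0.6,0,0,0,0,-1],[0,0.9,0,0,0,0,-1],[0,0.67,-0.5,0,0,0,-1],[0,0,-0.9,0,0,0,-1],[0,0,-0.9,0,0,0,-1],[0,0,-0.8,0,0,0,-1],[0,0,-0.35,0,0,0,-1],[0,0,0,0,0,0,-1]])

```text
time: 52.93
ee_pos: [0.524, 0.2172, 0.1528]
ee_rot: [-0.001, 0.645, 0.764, -0.002]
ft_force: [0.4, -0.3, -1.1]
finger_gap: 0.0432
finger_force: 38.3
```

Call:
arm_command(motion=[[0,0,-0.1,0,0,0,-1],[0,0,-0.06,0,0,0,-1],[0,0,0,0,0,0,-1],[0,0,0,0,0,0,-1]])

```text
time: 53.27
ee_pos: [0.5258, 0.2195, 0.1515]
ee_rot: [0.0, 0.645, 0.764, 0.001]
ft_force: [-1.4, 0.5, -2.5]
finger_gap: 0.0436
finger_force: 38.3
```

Call:
arm_command(motion=[[0,-0.03,-0.1,0,0,0,-1],[0,0,0,0,0,0,-1],[0,0,0,0,0,0,-1]])

```text
time: 53.52
ee_pos: [0.5253, 0.2183, 0.1476]
ee_rot: [0.0, 0.645, 0.764, 0.0]
ft_force: [1.3, 0.2, -1.2]
finger_gap: 0.0435
finger_force: 38.4
```

Call:
arm_command(motion=[[0,0,-0.06,0,0,0,-1],[0,0,0,0,0,0,-1],[0,0,0,0,0,0,-1]])

```text
time: 53.77
ee_pos: [0.526, 0.2191, 0.1473]
ee_rot: [0.001, 0.645, 0.764, 0.001]
ft_force: [-1.1, -0.8, 10.5]
finger_gap: 0.0436
finger_force: 42.0
```

Contact reached; releasing and backing away.

Call:
arm_command(motion=[[0,0,0,0,0,0,1],[0,0,0,0,0,0,1],[0,0,0,0,0,0,1],[0,0,0,0,0,0,1],[0,0,0,0,0,0,1],[0,0,0.5,0,0,0,1],[0,0,0.9,0,0,0,1],[0,0,0.9,0,0,0,1]])

```text
time: 54.43
ee_pos: [0.5244, 0.2183, 0.2157]
ee_rot: [-0.001, 0.645, 0.764, -0.001]
ft_force: [1.3, 0.5, 0.1]
finger_gap: 0.0852
finger_force: 0.0
```

Call:
arm_command(motion=[[0,-0.3,0.9,0,0,0,1],[0,-0.9,0,0,0,0,1],[0,-0.9,0,0,0,0,1],[0,-0.9,0,0,0,0,1],[0,-0.9,0,0,0,0,1],[0,-0.9,0,0,0,0,1],[0,0,0,0,0,0,1],[0,0,0,0,0,0,1]])

```text
time: 55.1
ee_pos: [0.5254, 0.0726, 0.2424]
ee_rot: [0.0, 0.646, 0.763, -0.0]
ft_force: [-0.7, 0.6, 0.4]
finger_gap: 0.0857
finger_force: 0.0
```

```bash
sed -i "s/'mill':(.491,-.399,.024,.124,.15)/'mill':(.526,.218,.024,.136,.16)/" look.py; python3 look.py scene side wrist
python3 - <<'E'
import cv2,numpy as np
a=cv2.imread('pics/scene_l.png')[140:310,160:370];b=cv2.imread('pics/side_l.png')[160:330,230:400]
cv2.imwrite('pics/m5.png',cv2.resize(np.hstack([a,b]),None,fx=2.1,fy=2.1))
E
```

```text
[ 0.55  0.39 -1.    1.84  0.36  1.12 -0.42] [ 0.     0.646  0.763 -0.   ] [0.5254 0.0726 0.2424] 55.1
scene mill [0.5328 0.2185] 213
scene spice [0.5054 0.3365] 197
scene honey [0.4574 0.263 ] 740
scene salt [ 0.4819 -0.011 ] 297
side mill [0.5336 0.2176] 207
side spice [0.5065 0.3356] 161
side honey [0.4587 0.2625] 556
side salt [ 0.4806 -0.0128] 226
wrist mill [0.5327 0.221 ] 1262
wrist honey [0.4577 0.2635] 1117
wrist salt [ 0.4786 -0.0124] 653
```

View pics/m5.png

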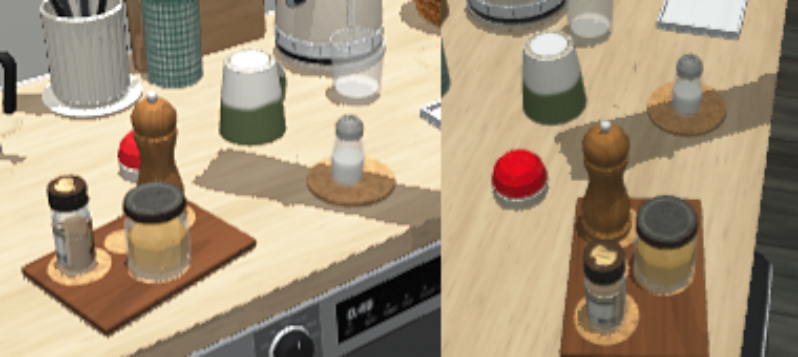

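All four things stand upright: mill, spice and honey on their discs, with the mill about 6 mm off, inside the 15 mm limit. The salt is mid-trivet and the gripper is clear. Handing in.

```bash
python3 -c "
from rig import bot
print(bot.close_job())"
```

```text
the job is handed in; nothing more can be done
None
```

I handed the job in: by the last camera check the salt shaker stands within about 3 mm of the trivet's centre, the spice and honey jars are back within about 2 mm, the mill is about 6–7 mm off its start (limit 15 mm), and the arm was never near the timer, glass or mug; no verdict came back.

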